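# Put the piled-up lids back on the kitchen jars

## Task

The washed jars are dry and their lids are in two piles on the counter. Take the piles apart and close every jar with its own lid - white on white, terracotta on terracotta, blue on blue, black on black, the cork on the green glass jar - plug in the mouth and lying flat on the rim. Leave the jars standing where they are, and do not knock any over.

Things in the scene. Friction and masses are not known exactly. Their poses are not given: they have to be found in the camera images.
- lid_white_c (a point): Loose white porcelain lid: flat-topped disc 66 mm across, 18 mm thick, over a plug 8 mm deep tapering from 44 to 38 mm; 26 mm high in all. Point: on its axis (z, up), half-way up, 13 mm below the top. Starts plug down, on the counter, at the bottom of a pile. Grip the disc's rim with fingertips no lower than the plug's underside, or they catch what lies below.
- lid_clay_c (a point): Loose terracotta (orange-brown clay) lid: flat-topped disc 66 mm across, 18 mm thick, over a plug 8 mm deep tapering from 44 to 38 mm; 26 mm high in all. Point: on its axis (z, up), half-way up, 13 mm below the top. Starts plug down, on the counter, at the bottom of a pile. Grip the disc's rim with fingertips no lower than the plug's underside, or they catch what lies below.
- lid_blue_c (a point): Loose dark blue glazed lid: flat-topped disc 54 mm across, 18 mm thick, over a plug 8 mm deep tapering from 32 to 26 mm; 26 mm high in all. Point: on its axis (z, up), half-way up, 13 mm below the top. Starts plug down, on a 66 mm lid, second in a pile. Grip the disc's rim with fingertips no lower than the plug's underside, or they catch what lies below.
- lid_black_c (a point): Loose black stoneware lid: flat-topped disc 54 mm across, 18 mm thick, over a plug 8 mm deep tapering from 32 to 26 mm; 26 mm high in all. Point: on its axis (z, up), half-way up, 13 mm below the top. Starts plug down, on a 66 mm lid, second in a pile. Grip the disc's rim with fingertips no lower than the plug's underside, or they catch what lies below.
- lid_cork_c (a point): Loose cork lid: flat-topped disc 42 mm across, 18 mm thick, over a plug 8 mm deep tapering from 22 to 16 mm; 26 mm high in all. Point: on its axis (z, up), half-way up, 13 mm below the top. Starts plug down, on a 54 mm lid, top of a pile. Grip the disc's rim with fingertips no lower than the plug's underside, or they catch what lies below.
- jar_white_mouth (a point): Loose, empty, open white porcelain jar, straight-sided, 100 mm high, 58 mm across, about 0.5 kg, on the counter. Point: centre of its mouth, level with the rim (z: its axis, up). Mouth 50 mm inside, neck 58 mm outside all the way down. Its lid is the white porcelain one; once home (disc on the rim) the lid's point is 5 mm above this one.
- jar_clay_mouth (a point): Loose, empty, open terracotta garlic jar with a belly 76 mm across with small vent holes, 92 mm high, about 0.5 kg, on the counter. Point: centre of its mouth, level with the rim (z: its axis, up). Mouth 50 mm inside, neck 58 mm outside for 26 mm below the rim. Its lid is the terracotta one; once home (disc on the rim) the lid's point is 5 mm above this one.
- jar_blue_mouth (a point): Loose, empty, open dark blue glazed jar, body 62 mm across, 94 mm high, about 0.5 kg, on the counter. Point: centre of its mouth, level with the rim (z: its axis, up). Mouth 38 mm inside, neck 46 mm outside for 26 mm below the rim. Its lid is the dark blue glazed one; once home (disc on the rim) the lid's point is 5 mm above this one.
- jar_black_mouth (a point): Loose, empty, open black stoneware jar with a pale grey rim, body up to 68 mm across, 112 mm high, about 0.5 kg, on the counter. Point: centre of its mouth, level with the rim (z: its axis, up). Mouth 38 mm inside, neck 46 mm outside for 28 mm below the rim. Its lid is the black stoneware one; once home (disc on the rim) the lid's point is 5 mm above this one.
- jar_glass_mouth (a point): Loose, empty, open green glass jar, body 66 mm across, 124 mm high, about 0.5 kg, on the counter. Point: centre of its mouth, level with the rim (z: its axis, up). Mouth 27 mm inside, neck 34 mm outside for 28 mm below the rim. Its lid is the cork one; once home (disc on the rim) the lid's point is 5 mm above this one.
Things that resemble listed ones, but are neither listed nor needed, are in the scene too. Of the things that look like the part that bears lid_clay_c, the smaller one is meant.

How it is judged:
By the outcome, as a careful person would: the job done as asked, in the order asked, and still so for the second after the job is handed in, with the robot touching nothing.
It also fails if it takes over 115 s, if anything falls off the work surface, if the arm or the gripper's body presses on something with over 40 N, if the wrist force passes 120 N, or if a joint passes its speed limit or range.

## Robot

A 6-joint arm with a two-finger parallel gripper is mounted at the origin on the work surface. World frame = base frame: x ahead of the robot, y to its left, z up, the work surface at z = 0. Lengths are in mm, angles in rad, forces in N, time in s.
With the tool pointing down it reaches from about 350 to 875 mm from the base axis. Payload 4.2 kg.
Tool frame: the origin (TCP) lies between the finger pads; the fingertips stand 17 mm ahead of it and the grasp point (between the pads) lies 2 mm behind it (nose_length is the distance from the TCP to the fingertips, in mm); z points along the fingers, y is the direction in which the jaws open and shut (so a half turn about z gives the same grasp; the last joint's range is limited). The gripper opens to 85 mm and grips with 20 to 120 N. Pads are 22 mm wide; open, the fingers measure 114 mm over their backs; the gripper's body (76 mm by 85 mm) begins 54 mm behind the grasp point. The pads swing forward as they close: fully open they stand 13 mm farther back than shut.
Start: joints at [1.569, 0.385, 0.008, 0, -1.194, -0.259], TCP at [161.127, 603.852, 248.312] pointing down, gripper open.
Joint ranges: [-3.14, 3.14], [-1.21, 2.06], [-1.07, 1.41], [-3.16, 2.05], [-2.99, -0.16], [-3.1, 3.1]. Speed limits (rad/s): [2.79, 2.79, 3.14, 3.14, 3.14, 3.14].

## Interface

Orientations are given as a unit quaternion [x, y, z, w].
In Python, from bench import * gives the robot as it stands.
- The arm moves only by the tool jog_arm, never from a script. Its argument "increments" is a list of rows, each a list of 4 numbers: the shift along the tool's x, y, z in m, then the turn about the tool's z in degrees. A call has 1 to 10 rows; each row is the pose to reach, as a shift and turn from the pose measured when the call began, along the tool's axes at that moment; what a row does not reach only later rows make up. A row lasts 1/8 s, in which the tool goes at most 62.5 mm and 10.7 degrees, less where a joint would pass 70% of its speed; a pose out of reach is approached as far as the arm can. A call with a gripper value outside its range is refused whole. "hand" is the gripper's target within -1 to 1 (fully open at 1, half-way at 0, shut at -1), set as the call begins (left out, the last holds). The fingers move at their own pace and stop on an object; the grip force is fixed at half the most. Time passes only in rows, so rows that repeat a pose let the fingers close. It gives the time, the measured TCP pose, the force and the opening at its end, in the units of the state.
- read_state(): the state, without advancing time (a new reading comes with each control period).
- get_image(name): name is "scene" or "top" or "wrist"; returns the picture (400x640x3 uint8, red, green, blue); there is no depth.
- calibration(name): a dict with "fx", "fy", "cx", "cy" (pixels), "position" and "rotation" of the camera in the world; the wrist camera has in their place "hand_eye" (4x4, takes a point from camera to tool coordinates, whose origin is the TCP and whose axes are the flange's). Camera axes: x right, y up, looking along -z (the intrinsics and any distortion apply to the point x, -y, -z); pixel columns grow to the right and rows downward; lengths in mm; the calibration is good to about 2 mm. A picture is of the moment at which its call begins: read the wrist's pose just before it. calibration takes no time and is no camera call.
- job_done(): hands the job in, once; it reports no verdict.
The state is a dict: "clock": time; "joints": joint angles; "joint_vel": joint speeds; "joint_efforts": joint torques, N m; "position": TCP position; "ee_rot": TCP orientation; "contact_force": force on the tool from outside, world axes, zero at the start; "wrist_torque": the same for the moment, N m; "gripper_width": finger opening in mm.
Only numpy, scipy, OpenCV 4.12 (cv2) and the standard library are available. Lean on these libraries where they do the work, as an engineer would, in place of code of your own. Each camera call takes 0.05 s, during which the arm holds its last target.

## Working session

There is one attempt and no reset: what is moved stays moved. The work goes in short steps, Python scripts to look and compute and a tool call to move; the robot and the scene stay as the last step left them, time stands still between calls to the robot, and variables do not carry over. Pictures are saved under pics/ and viewed, and the job is handed in when it is done.

Besides the shell and the picture viewer there is one more tool, called after "Call:" as name(argument=value, ...), one argument or row to a line, values as JSON. jog_arm: Moves the arm, as the interface text tells. Its arguments: {"type":"object","properties":{"increments":{"type":"array"},"hand":{"type":"number"}},"required":["increments"]}

```bash
mkdir -p pics; ls; python3 - <<'E'
from bench import *
import cv2
for n in ["scene","top","wrist"]:
    im=get_image(n); cv2.imwrite(f"pics/{n}0.png",im[:,:,::-1])
    print(n,calibration(n))
print(read_state())
E
```

```text
pics
scene {'fx': 419.7854068701432, 'fy': 419.7854068701432, 'cx': 326.9161620724434, 'cy': 204.31369889176835, 'position': array([814.4398796 , 468.87130748, 700.84831171]), 'rotation': array([0.11709556, 0.35552962, 0.87820192, 0.29773932])}
top {'fx': 412.0280797556344, 'fy': 412.0280797556344, 'cx': 318.53021653507795, 'cy': 202.44322418699326, 'position': array([330.73277418,  11.41374709, 990.04819403]), 'rotation': array([ 0.05569649, -0.05447032, -0.69949079,  0.71038266])}
wrist {'fx': 334.48350026843804, 'fy': 334.48350026843804, 'cx': 320.32057950254546, 'cy': 195.13362989993792, 'hand_eye': array([[-9.38800523e-04,  9.60635459e-01,  2.77810426e-01,
         7.05573903e+01],
       [ 9.99998995e-01,  1.19707416e-03, -7.60058959e-04,
         5.53321984e-01],
       [-1.06269927e-03,  2.77809433e-01, -9.60635617e-01,
        -1.25075333e+02],
       [ 0.00000000e+00,  0.00000000e+00,  0.00000000e+00,
         1.00000000e+00]])}
{'clock': 0.15, 'joints': array([ 1.56858277e+00,  3.85385331e-01,  6.97447246e-03, -3.72750603e-04,
       -1.19400108e+00, -2.58588052e-01]), 'joint_vel': array([ 0.00109919, -0.00139091,  0.00234312,  0.00213051,  0.00016671,
        0.0021545 ]), 'joint_efforts': array([ 1.25803485e-04, -3.92675972e+01,  1.88580966e+01,  4.18864802e+00,
       -3.42518528e-03,  2.21862768e-07]), 'position': array([161.03893658, 603.48346525, 247.48010527]), 'ee_rot': array([ 9.91500580e-01, -1.30099642e-01, -6.85569508e-05,  8.23324463e-04]), 'contact_force': array([ 0.50668307, -0.8553622 , -0.55031161]), 'wrist_torque': array([-0.05275382,  0.00216864,  0.01377307]), 'gripper_width': 85.45209819323951}
```

View pics/scene0.png

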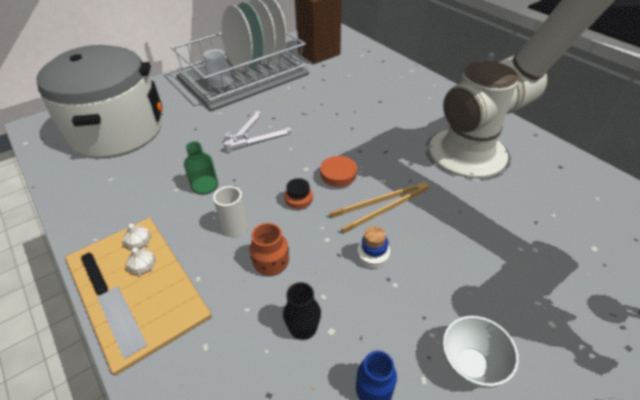

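View pics/top0.png

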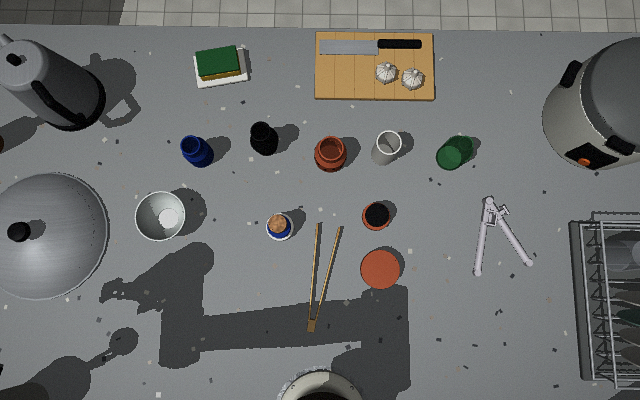

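View pics/wrist0.png

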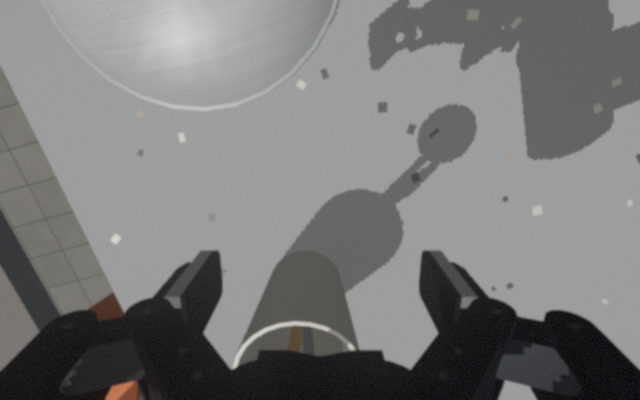

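```bash
cat > h.py <<'E'
from bench import *
import numpy as np, cv2
from scipy.spatial.transform import Rotation as R
def cam(n,st=None):
    c=calibration(n); K=(c['fx'],c['fy'],c['cx'],c['cy'])
    if n=='wrist':
        H=np.array(c['hand_eye']); Rt=R.from_quat(st['ee_rot']).as_matrix()
        return K,Rt@H[:3,:3],Rt@H[:3,3]+st['position'],c
    return K,R.from_quat(c['rotation']).as_matrix(),np.array(c['position']),c
def ray(C,u,v):
    K,Rm,p,_=C
    d=Rm@np.array([(u-K[2])/K[0],-(v-K[3])/K[1],-1.]); return p,d/np.linalg.norm(d)
def onz(C,u,v,z):
    p,d=ray(C,u,v); return p+d*(z-p[2])/d[2]
def proj(C,P):
    K,Rm,p,_=C; q=Rm.T@(np.array(P)-p); return K[2]+K[0]*q[0]/-q[2], K[3]-K[1]*q[1]/-q[2]
def crop(im,x0,y0,x1,y1,s,name):
    cv2.imwrite(name,cv2.resize(im[y0:y1,x0:x1,::-1],None,fx=s,fy=s,interpolation=cv2.INTER_CUBIC))
E
python3 - <<'E'
from h import *
im=cv2.imread('pics/top0.png')[:,:,::-1]; s=cv2.imread('pics/scene0.png')[:,:,::-1]
crop(im,170,110,490,300,2.5,'pics/topc.png'); crop(s,170,120,420,400,2,'pics/scenec.png')
C=cam('top')
for n,u,v,z in [('blue',193,145,94),('black',262,130,112),('clay',330,146,92),('white',388,140,100),('glass',453,152,124),('pileA',278,222,78),('pileB',377,214,52)]: print(n,onz(C,u,v,z).round(), onz(C,u,v,0).round())
E
```

```text
blue [598. 299.  94.] [626. 329.   0.]
black [630. 142. 112.] [668. 159.   0.]
clay [601. -10.  92.] [629. -12.   0.]
white [ 615. -139.  100.] [ 647. -156.    0.]
glass [ 582. -276.  124.] [ 618. -317.    0.]
pileA [429. 104.  78.] [437. 111.   0.]
pileB [ 453. -120.   52.] [ 460. -128.    0.]
```

View pics/topc.png

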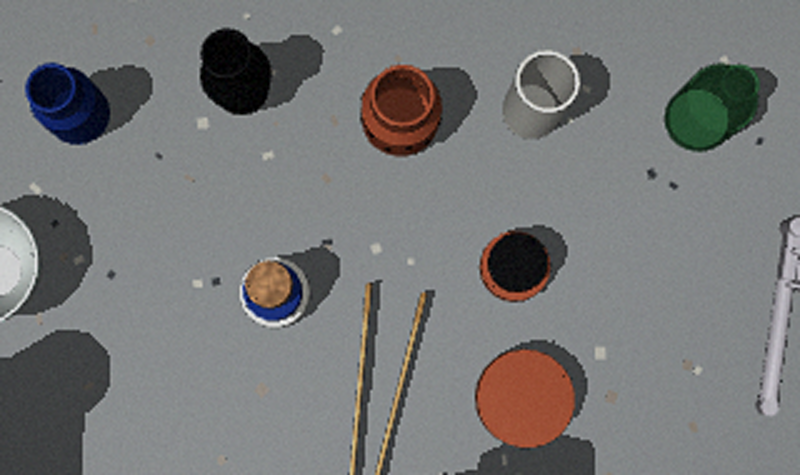

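View pics/scenec.png

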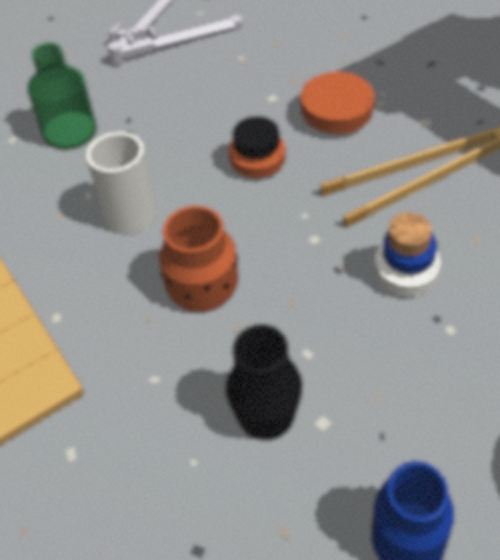

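Call:
jog_arm(
  increments=[
    [0.04,0.041,0,7.5],
    [0.08,0.083,0,15],
    [0.12,0.124,0,22.5],
    [0.16,0.166,0,30],
    [0.2,0.207,0,37.5],
    [0.24,0.248,0,45],
    [0.28,0.29,0,52.5],
    [0.32,0.331,0,60],
    [0.36,0.372,0,67.5],
    [0.399,0.414,0,75],
  ],
  hand=1,
)

```text
clock: 1.4
position: [440.3, 98.8, 248.3]
ee_rot: [-0.706, 0.708, -0.0, -0.0]
contact_force: [0.3, 0.7, -0.5]
gripper_width: 84.9
```

```bash
python3 - <<'E'
from h import *
import pickle
st=read_state(); im=get_image('wrist'); cv2.imwrite('pics/w1.png',im[:,:,::-1]); pickle.dump(st,open('w1.pkl','wb'))
print(st['clock'],st['position'],st['ee_rot'],st['joints'],st['gripper_width'])
E
```

```text
1.4 [440.26255286  98.80957421 248.30489671] [-7.05995658e-01  7.08215844e-01 -4.91502474e-04 -4.55304417e-04] [ 0.58354685  0.08463002 -0.39504381  0.00128964 -1.09181968 -0.58728142] 84.91747669919499
```

View pics/w1.png

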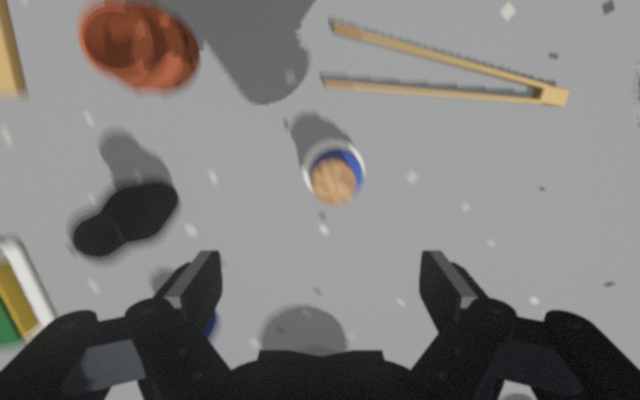

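```bash
cat >> h.py <<'E'
RNG={'cork':((5,60,90),(18,200,255)),'blue':((105,120,30),(130,255,255)),'clay':((3,140,60),(14,255,255)),'black':((0,0,0),(179,255,42)),'white':((0,0,165),(179,60,255)),'green':((60,120,20),(90,255,255))}
def blobs(im,c,roi=None,amin=60):
    h=cv2.cvtColor(np.ascontiguousarray(im),cv2.COLOR_RGB2HSV)
    m=cv2.inRange(h,*map(np.array,RNG[c]))
    if roi: 
        k=np.zeros_like(m); x0,y0,x1,y1=roi; k[y0:y1,x0:x1]=255; m&=k
    m=cv2.morphologyEx(m,cv2.MORPH_OPEN,np.ones((3,3),np.uint8)); m=cv2.morphologyEx(m,cv2.MORPH_CLOSE,np.ones((5,5),np.uint8))
    cs,_=cv2.findContours(m,cv2.RETR_EXTERNAL,cv2.CHAIN_APPROX_NONE)
    return sorted([c for c in cs if cv2.contourArea(c)>amin],key=cv2.contourArea,reverse=True)
def planefit(C,cnt,z):
    "contour -> points on plane z, enclosing circle & algebraic fit"
    P=np.array([onz(C,*p[0],z)[:2] for p in cnt],np.float32)
    (c,r)=cv2.minEnclosingCircle(P.reshape(-1,1,2)); 
    A=np.c_[2*P,np.ones(len(P))]; s=np.linalg.lstsq(A,(P**2).sum(1),rcond=None)[0]
    return np.round(c,1),round(r,1),s[:2].round(1),round(float(np.sqrt(s[2]+s[:2]@s[:2])),1)
E
python3 - <<'E'
from h import *
import pickle
w=cv2.imread('pics/w1.png')[:,:,::-1]; t=cv2.imread('pics/top0.png')[:,:,::-1]
W=cam('wrist',pickle.load(open('w1.pkl','rb'))); T=cam('top')
for C,im,roi in ((W,w,(280,120,380,220)),(T,t,(255,200,300,245))):
  for c,z in (('cork',78),('blue',52),('white',26)):
    for b in blobs(im,c,roi,20): print(c,cv2.boundingRect(b),planefit(C,b,z))
crop(w,260,100,420,240,5,'pics/w1c.png')
for b in blobs(w,'clay',None,20): print('clay',cv2.boundingRect(b),planefit(W,b,92))
for b in blobs(t,'clay',None,20): print('clayT',cv2.boundingRect(b),planefit(T,b,92),planefit(T,b,26))
E
```

```text
cork (312, 159, 43, 45) (array([428.6,  99.8]), 20.9, array([429.1,  99.9]), 19.8)
blue (340, 152, 20, 27) (array([411.6,  89.8]), 16.0, array([415.1,  92.1]), 12.3)
white (349, 145, 18, 34) (array([401. ,  91.2]), 19.9, array([408.3,  94.7]), 16.1)
white (302, 168, 11, 25) (array([454.4, 110.9]), 14.1, array([453.4, 110.3]), 9.2)
white (326, 195, 27, 14) (array([420.2, 133.2]), 15.1, array([421.3, 128.2]), 13.0)
cork (268, 215, 18, 18) (array([426., 106.]), 20.5, array([425.9, 106.1]), 19.2)
blue (271, 222, 19, 16) (array([417.8, 101.2]), 24.5, array([418.7, 102. ]), 19.8)
clay (81, 6, 116, 81) (array([580.9, -10.2]), 44.4, array([580.3, -11.9]), 36.0)
clayT (361, 250, 39, 39) (array([ 329. , -119.8]), 42.1, array([ 329.3, -120. ]), 40.8) (array([ 328.9, -129.5]), 45.2, array([ 329.2, -129.7]), 43.8)
clayT (315, 136, 31, 36) (array([584. , -11.2]), 41.4, array([583.2, -10.5]), 34.4) (array([602.6, -12.8]), 44.4, array([601.7, -12.1]), 36.9)
clayT (362, 214, 21, 16) (array([ 432.6, -103.6]), 26.5, array([ 439.8, -108.5]), 23.7) (array([ 440.1, -112.1]), 28.5, array([ 447.8, -117.3]), 25.4)
clayT (578, 158, 12, 8) (array([ 573.9, -578.1]), 12.5, array([ 573.7, -578. ]), 9.6) (array([ 591.8, -621.4]), 13.4, array([ 591.6, -621.3]), 10.3)
```

View pics/w1c.png

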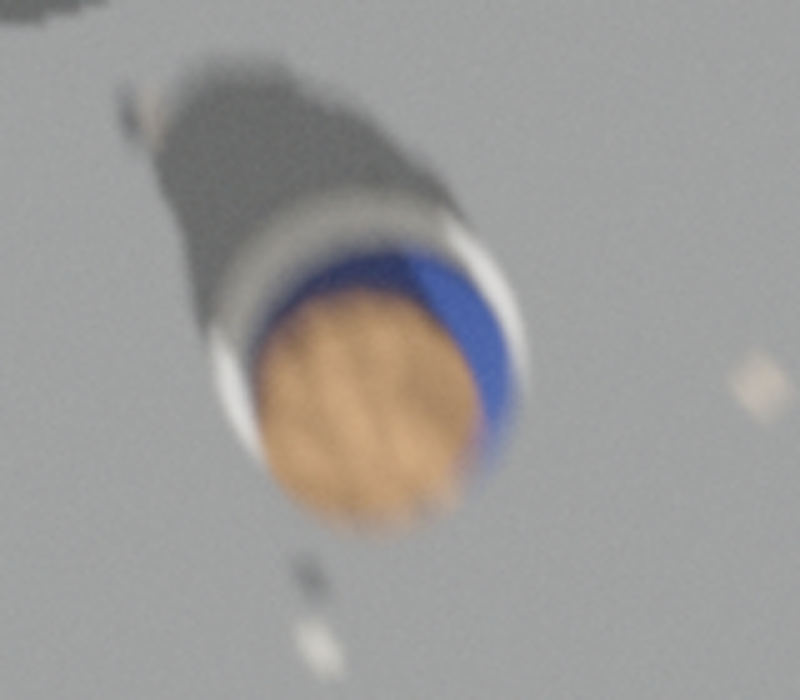

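```bash
python3 - <<'E'
from h import *
import pickle
w=cv2.imread('pics/w1.png')[:,:,::-1]; t=cv2.imread('pics/top0.png')[:,:,::-1];s=cv2.imread('pics/scene0.png')[:,:,::-1]
st=pickle.load(open('w1.pkl','rb'))
W=cam('wrist',st); T=cam('top'); S=cam('scene')
for b in blobs(s,'cork',(350,215,400,270),20): print(cv2.boundingRect(b),planefit(S,b,78))
crop(s,340,210,410,280,8,'pics/sc.png'); crop(t,250,195,310,250,8,'pics/tc.png')
print('tcp px',proj(W,st['position']), proj(W,st['position']-[0,0,17]))
# bottom edge of white on counter: chopstick tips triangulate
for a,b in (((334,28),None),((323,78),None)): print(onz(W,*a,5))
for a in ((317,224),(341,227)): print(onz(T,*a,5))
E
```

```text
(365, 226, 21, 21) (array([431.9, 111.4]), 25.3, array([431.3, 111.3]), 22.2)
(350, 222, 7, 7) (array([448.4,  63.9]), 8.9, array([447.8,  64.5]), 6.9)
tcp px (np.float64(319.72293228641007), np.float64(275.86878631830615)) (np.float64(319.8223087302595), np.float64(257.37276469163794))
[425.98111579 -40.59577143   5.        ]
[437.0934318    6.72882051   5.        ]
[433.1681238   17.19528769   5.        ]
[426.83561231 -40.45563303   5.        ]
```

View pics/sc.png

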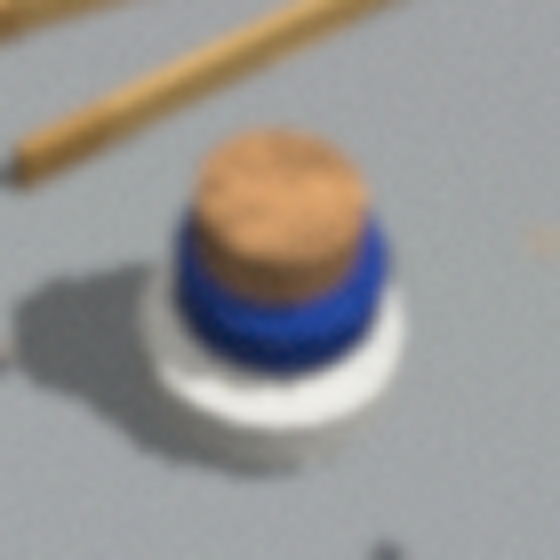

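View pics/tc.png

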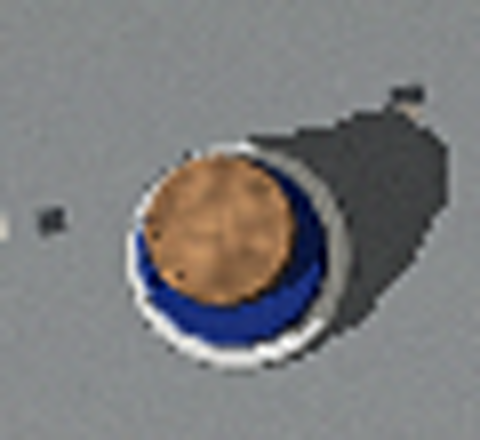

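Call:
jog_arm(
  increments=[
    [-0.001,0.006,0.05,0],
    [-0.002,0.012,0.09,0],
    [-0.002,0.012,0.09,0],
  ],
)

```text
clock: 1.82
position: [427.7, 94.8, 155.8]
ee_rot: [-0.703, 0.711, -0.0, -0.005]
contact_force: [-0.1, 0.3, -0.0]
gripper_width: 85.0
```

```bash
cat >> h.py <<'E'
import pickle
def look(name,n='wrist'):
    st=read_state(); im=get_image(n); cv2.imwrite(f'pics/{name}.png',im[:,:,::-1]); pickle.dump(st,open(name+'.pkl','wb')); 
    print(st['clock'],st['position'].round(1),st['gripper_width'].round(1),st['contact_force'].round(1)); return st,im
E
python3 - <<'E'
from h import *
st,w=look('w2'); W=cam('wrist',st)
for c,z in (('cork',78),('blue',52)):
    for b in blobs(w,c,(220,100,420,330),20): print(c,cv2.boundingRect(b),planefit(W,b,z))
S=cam('scene'); print(onz(S,375,234.4,78))
E
```

```text
Traceback (most recent call last):
  File "h.py", line 37, in look
    print(st['clock'],st['position'].round(1),st['gripper_width'].round(1),st['contact_force'].round(1)); return st,im
                                              ^^^^^^^^^^^^^^^^^^^^^^^^^
AttributeError: 'float' object has no attribute 'round'
```

View pics/w2.png

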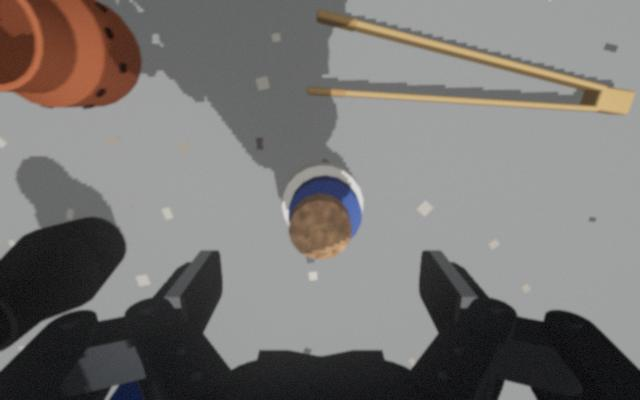

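```bash
sed -i "s/st\['gripper_width'\].round(1)/round(st['gripper_width'],1)/" h.py
python3 - <<'E'
from h import *
st,w=look('w2'); W=cam('wrist',st); print(st['ee_rot'])
for c,z in (('cork',78),('blue',52)):
    for b in blobs(w,c,(220,100,420,330),20): print(c,cv2.boundingRect(b),planefit(W,b,z))
S=cam('scene'); print(onz(S,375,234.4,78))
crop(w,260,140,400,280,5,'pics/w2c.png')
E
```

```text
1.875 [429.6  95.9 157.9] 85.5 [1.1 0.8 0.4]
[-0.70307386  0.71111094 -0.00112105 -0.00266795]
cork (294, 195, 60, 61) (array([427.2, 104. ]), 21.8, array([427.1, 104.4]), 20.2)
blue (297, 178, 66, 48) (array([422.7, 101.2]), 25.3, array([423.2, 102. ]), 21.9)
[428.74048103 109.46668702  78.        ]
```

View pics/w2c.png

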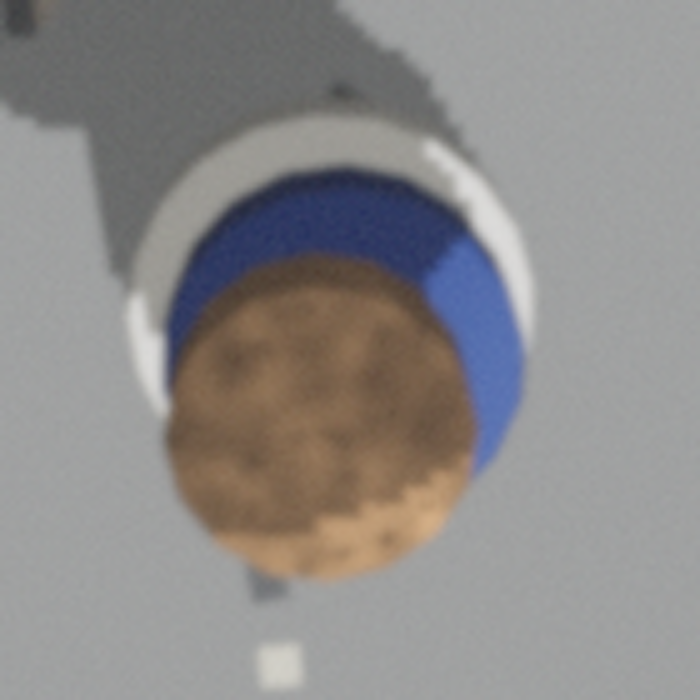

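```bash
python3 - <<'E'
from h import *
st=read_state();print(st['position'],R.from_quat(st['ee_rot']).as_matrix().round(4))
E
```

```text
[430.75113927  96.66927976 159.16451429] [[-1.100e-02 -9.999e-01  9.000e-04]
 [-9.999e-01  1.100e-02 -3.600e-03]
 [ 3.500e-03 -1.000e-03 -1.000e+00]]
```

Call:
jog_arm(
  increments=[
    [-0.009,0.0035,0.03,-0.6],
    [-0.009,0.0035,0.054,-0.6],
    [-0.009,0.0035,0.054,-0.6],
    [-0.009,0.0035,0.054,-0.6],
  ],
)

```text
clock: 2.42
position: [428.8, 106.4, 106.9]
ee_rot: [0.707, -0.707, 0.002, -0.001]
contact_force: [-0.7, 0.3, 0.2]
gripper_width: 85.5
```

```bash
python3 - <<'E'
from h import *
st,w=look('w3'); W=cam('wrist',st); print(R.from_quat(st['ee_rot']).as_matrix().round(4))
for c,z in (('cork',78),('blue',52)):
    for b in blobs(w,c,(220,100,420,350),20): print(c,cv2.boundingRect(b),planefit(W,b,z))
print(read_state()['position'])
E
```

```text
2.425 [428.8 106.4 106.9] 85.5 [-0.7  0.3  0.2]
[[ 2.0e-04 -1.0e+00  4.3e-03]
 [-1.0e+00 -3.0e-04 -1.8e-03]
 [ 1.8e-03 -4.3e-03 -1.0e+00]]
cork (285, 200, 80, 80) (array([426.7, 103.1]), 21.7, array([426.6, 104. ]), 20.2)
blue (287, 178, 88, 62) (array([423., 102.]), 25.3, array([423.1, 101.5]), 22.1)
[428.72909756 106.34312803 106.88860062]
```

View pics/w3.png

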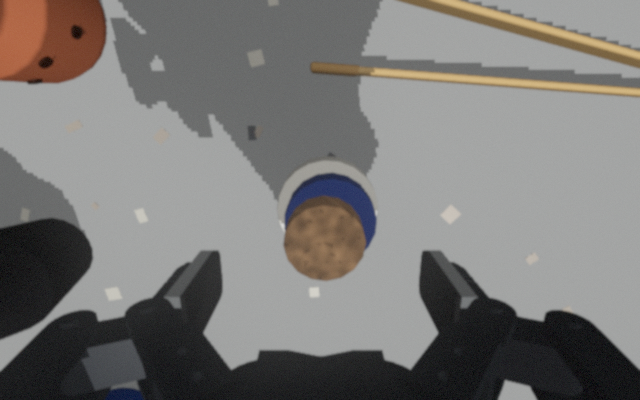

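Call:
jog_arm(
  increments=[
    [0.001,0.0018,0.02,0],
    [0.001,0.0018,0.038,0],
    [0.001,0.0018,0.038,0],
    [0.001,0.0018,0.038,0],
  ],
)

```text
clock: 2.98
position: [428.0, 105.8, 70.0]
ee_rot: [0.707, -0.707, 0.002, -0.002]
contact_force: [-0.9, 0.1, 0.4]
gripper_width: 85.5
```

Call:
jog_arm(
  increments=[
    [0,0,0,0],
    [0,0,0,0],
    [0,0,0,0],
    [0,0,0,0],
  ],
  hand=-1,
)

```text
clock: 3.48
position: [428.4, 106.0, 70.8]
ee_rot: [0.707, -0.707, 0.003, -0.003]
contact_force: [-1.0, -0.4, 4.8]
gripper_width: 39.1
```

```bash
python3 - <<'E'
from h import *
st,w=look('w4');
E
```

```text
3.475 [428.4 106.   70.8] 39.1 [-1.  -0.4  4.8]
```

View pics/w4.png

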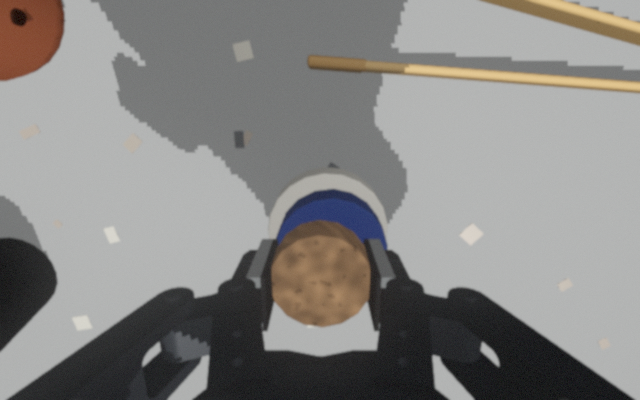

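Call:
jog_arm(
  increments=[
    [0,0,-0.004,0],
    [0,0,-0.015,0],
    [0,0,-0.045,0],
    [0,0,-0.05,0],
    [0,0,-0.05,0],
  ],
)

```text
clock: 4.15
position: [427.9, 106.0, 121.1]
ee_rot: [0.707, -0.707, 0.003, -0.003]
contact_force: [-0.3, -0.1, -0.0]
gripper_width: 39.0
```

```bash
python3 - <<'E'
from h import *
st,w=look('w5'); W=cam('wrist',st); print(R.from_quat(st['ee_rot']).as_matrix().round(4))
b=blobs(w,'cork',(220,150,420,350),20)[0]; print(cv2.boundingRect(b)); 
for d in (7,9): print(planefit(W,b,st['position'][2]+d))
for c,z in (('blue',52),):
    for b in blobs(w,c,(220,100,420,350),20): print(c,cv2.boundingRect(b),planefit(W,b,z))
E
```

```text
4.15 [427.9 106.  121.1] 39.0 [-0.3 -0.1 -0. ]
[[ 6.e-04 -1.e+00  8.e-03]
 [-1.e+00 -6.e-04  6.e-04]
 [-5.e-04 -8.e-03 -1.e+00]]
(272, 221, 98, 105)
(array([427.5, 101.9]), 23.0, array([427.2, 102.7]), 21.0)
(array([427.4, 100.7]), 22.6, array([427.2, 101.6]), 20.7)
blue (288, 171, 82, 67) (array([422.8, 101.9]), 25.9, array([422.6,  98.2]), 21.7)
```

View pics/w5.png

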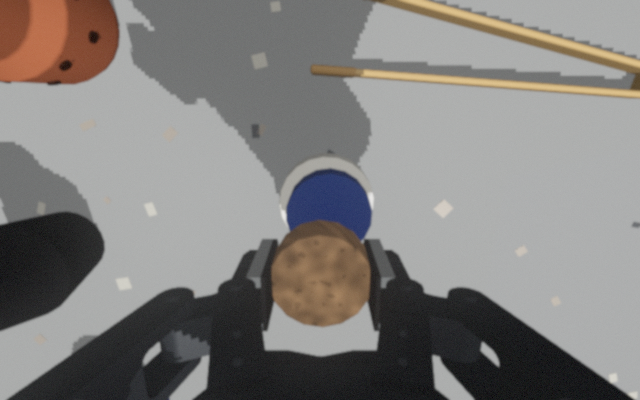

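```bash
python3 - <<'E'
from h import *
t=cv2.imread('pics/top0.png')[:,:,::-1];s=cv2.imread('pics/scene0.png')[:,:,::-1]
T=cam('top');S=cam('scene')
print(onz(T,464,145,124),onz(T,449,157,0)); print(onz(S,194,148,124))
crop(t,425,120,495,180,9,'pics/tg.png'); crop(s,170,130,230,200,8,'pics/sg.png')
E
```

```text
[ 598.22442473 -300.42054069  124.        ] [ 605.19500899 -306.74781473    0.        ]
[ 607.10042177 -291.15369878  124.        ]
```

View pics/tg.png

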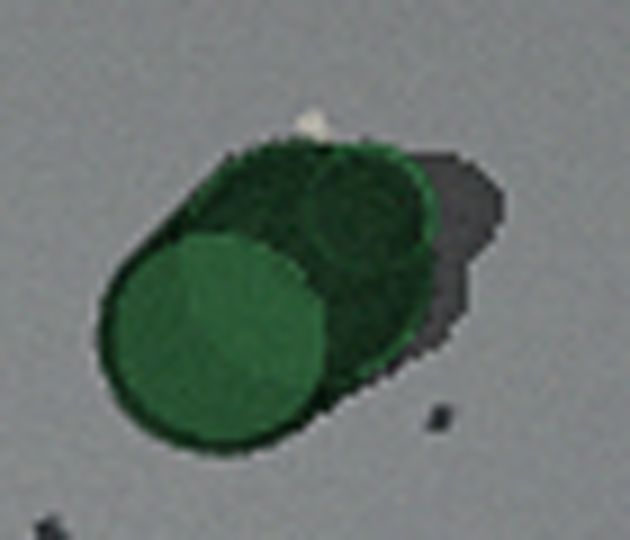

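View pics/sg.png

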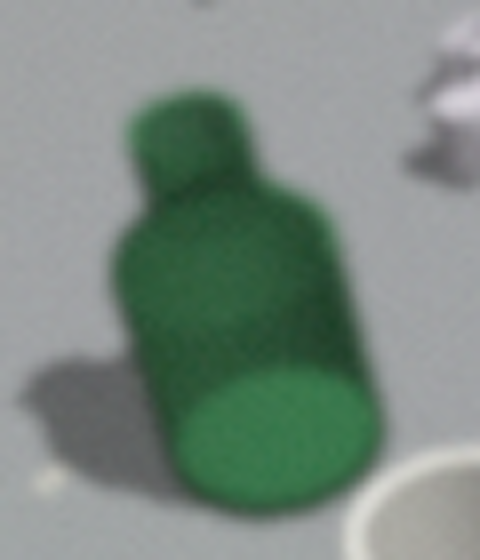

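Call:
jog_arm(
  increments=[
    [0.02,-0.01,-0.04,0],
    [0.07,-0.033,-0.064,0],
    [0.12,-0.057,-0.064,0],
    [0.17,-0.081,-0.064,0],
    [0.22,-0.105,-0.064,0],
    [0.27,-0.129,-0.064,0],
    [0.32,-0.152,-0.064,0],
    [0.366,-0.174,-0.064,0],
    [0.366,-0.174,-0.064,0],
  ],
)

```text
clock: 5.32
position: [601.3, -263.0, 182.7]
ee_rot: [-0.706, 0.708, -0.001, 0.001]
contact_force: [0.4, 0.6, -0.8]
gripper_width: 39.2
```

```bash
python3 - <<'E'
from h import *
st,w=look('w6'); W=cam('wrist',st); print(R.from_quat(st['ee_rot']).as_matrix().round(4))
E
```

```text
5.325 [ 601.3 -263.   182.7] 39.2 [ 0.4  0.6 -0.8]
[[-3.8e-03 -1.0e+00  3.2e-03]
 [-1.0e+00  3.9e-03  3.0e-04]
 [-3.0e-04 -3.2e-03 -1.0e+00]]
```

View pics/w6.png

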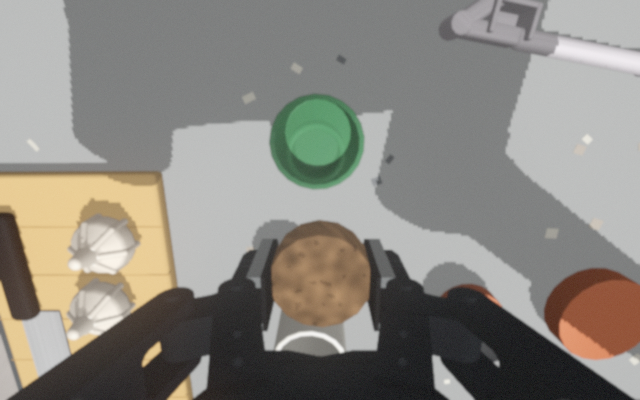

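```bash
python3 - <<'E'
from h import *
w=cv2.imread('pics/w6.png')[:,:,::-1]; crop(w,260,80,380,200,6,'pics/w6c.png')
E
```

```text
(no output)
```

View pics/w6c.png

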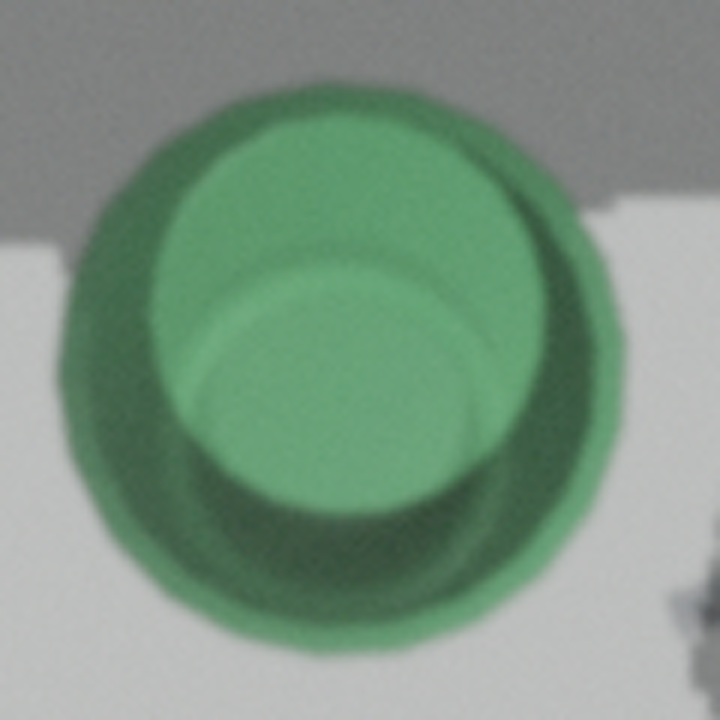

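```bash
python3 - <<'E'
from h import *
st=pickle.load(open('w6.pkl','rb')); W=cam('wrist',st)
w=cv2.imread('pics/w6.png')[:,:,::-1]
f=lambda x,y:(260+x/6,80+y/6)
b=onz(W,*f(348,315),2); print('base',b, 'mouth pred px',proj(W,[b[0],b[1],124]))
for X,Y in ((340,412),(340,420),(340,430)): print('mouth',onz(W,*f(X,Y),124))
im=w[80:200,260:380].copy(); im=cv2.resize(im[:,:,::-1],None,fx=6,fy=6,interpolation=cv2.INTER_CUBIC)
for Y,col in ((-300,(0,0,255)),(-303,(255,0,0))):
  for r in (13.5,17):
    a=np.linspace(0,2*np.pi,60); p=np.array([proj(W,[602+r*np.cos(t),Y+r*np.sin(t),124]) for t in a]); cv2.polylines(im,[((p-[260,80])*6).astype(np.int32)],True,col,1)
cv2.imwrite('pics/w6d.png',im)
b=blobs(w,'cork',(220,150,420,350),20)[0]; print(planefit(W,b,st['position'][2]+8))
E
```

```text
base [ 603.69458084 -304.70022983    2.        ] mouth pred px (np.float64(315.61683680209615), np.float64(154.1814061798709))
mouth [ 603.09071784 -307.74689157  124.        ]
mouth [ 603.09646219 -307.01227124  124.        ]
mouth [ 603.10366058 -306.09169809  124.        ]
(array([ 601. , -267.3]), 22.9, array([ 601. , -267.1]), 21.3)
```

View pics/w6d.png

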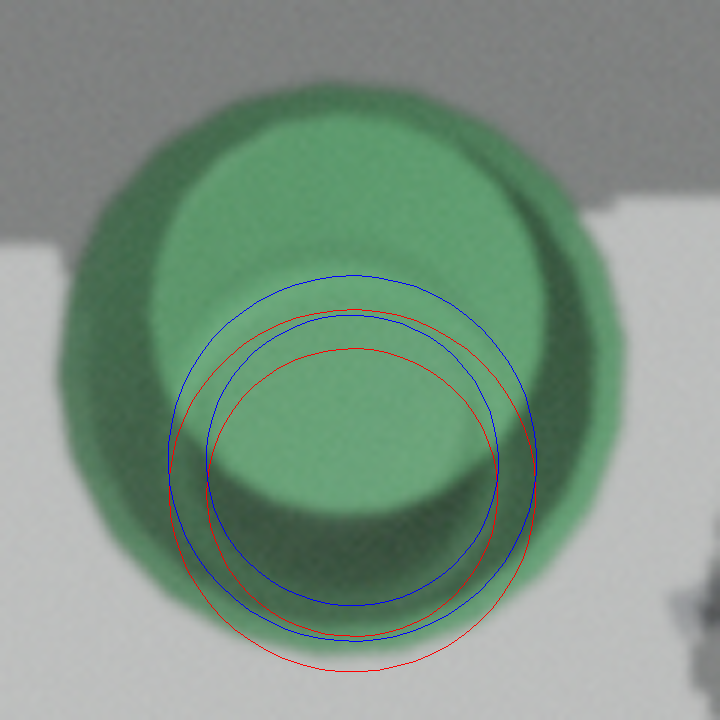

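Call:
jog_arm(
  increments=[
    [0.02,-0.001,0,0],
    [0.04,-0.002,0.01,0],
    [0.0405,-0.002,0.034,0],
    [0.0405,-0.002,0.034,0],
    [0.0405,-0.002,0.034,0],
  ],
)

```text
clock: 6.0
position: [602.9, -302.0, 149.5]
ee_rot: [-0.706, 0.708, -0.001, 0.001]
contact_force: [0.2, -0.5, -0.1]
gripper_width: 39.1
```

```bash
python3 - <<'E'
from h import *
st,w=look('w7'); st,s=look('s7','scene'); print(R.from_quat(st['ee_rot']).as_matrix().round(4))
crop(s,150,90,250,210,6,'pics/s7c.png')
E
```

```text
6.0 [ 602.9 -302.   149.5] 39.1 [ 0.2 -0.5 -0.1]
6.05 [ 603.2 -301.9  150. ] 38.8 [-0.4  0.6 -0.1]
[[-1.7e-03 -1.0e+00  4.3e-03]
 [-1.0e+00  1.7e-03  1.0e-04]
 [-2.0e-04 -4.3e-03 -1.0e+00]]
```

View pics/s7c.png

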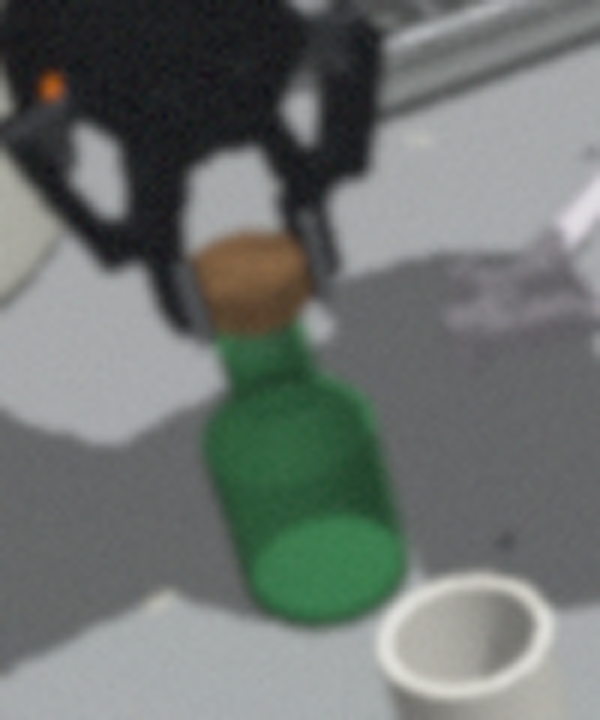

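View pics/w7.png

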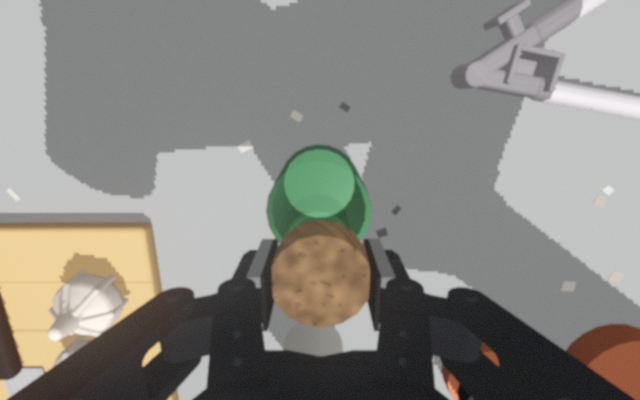

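Call:
jog_arm(
  increments=[
    [0.001,0,0.004,0],
    [0.001,0,0.008,0],
    [0.001,0,0.011,0],
    [0.001,0,0.014,0],
    [0.001,0,0.014,0],
  ],
)

```text
clock: 6.72
position: [603.2, -302.8, 135.9]
ee_rot: [-0.706, 0.708, -0.001, 0.002]
contact_force: [0.7, 0.2, -0.5]
gripper_width: 39.2
```

```bash
python3 - <<'E'
from h import *
st,s=look('s8','scene'); print(R.from_quat(st['ee_rot']).as_matrix().round(4))
crop(s,150,90,250,210,6,'pics/s8c.png')
E
```

```text
6.725 [ 603.2 -302.8  135.9] 39.2 [ 0.7  0.2 -0.5]
[[-1.7e-03 -1.0e+00  4.2e-03]
 [-1.0e+00  1.7e-03  2.0e-04]
 [-3.0e-04 -4.2e-03 -1.0e+00]]
```

View pics/s8c.png

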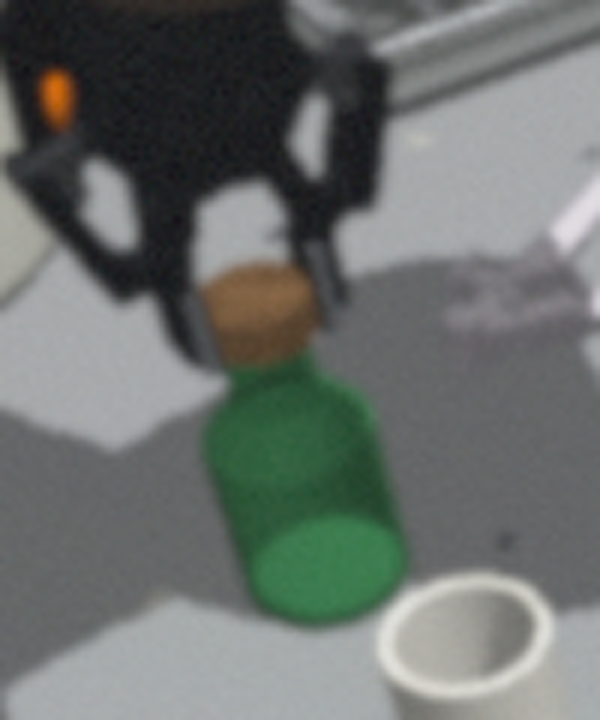

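Call:
jog_arm(
  increments=[
    [0,0,0.0015,0],
    [0,0,0.0015,0],
  ],
)

```text
clock: 7.02
position: [603.6, -303.1, 135.1]
ee_rot: [-0.707, 0.708, -0.002, 0.002]
contact_force: [0.6, -1.1, 1.0]
gripper_width: 38.8
```

Call:
jog_arm(
  increments=[
    [0,0,0,0],
    [0,0,0,0],
    [0,0,0,0],
    [0,0,-0.02,0],
    [0,0,-0.06,0],
  ],
  hand=1,
)

```text
clock: 7.65
position: [602.2, -302.6, 193.3]
ee_rot: [-0.706, 0.708, 0.0, 0.001]
contact_force: [0.8, 0.7, 0.6]
gripper_width: 85.2
```

```bash
python3 - <<'E'
from h import *
st,s=look('s9','scene'); st,w=look('w9')
crop(s,150,90,250,210,4,'pics/s9c.png')
E
```

```text
7.65 [ 602.2 -302.6  193.3] 85.2 [0.8 0.7 0.6]
7.7 [ 605.4 -304.3  201.9] 85.6 [ 0.6 -1.4  6.1]
```

View pics/s9c.png

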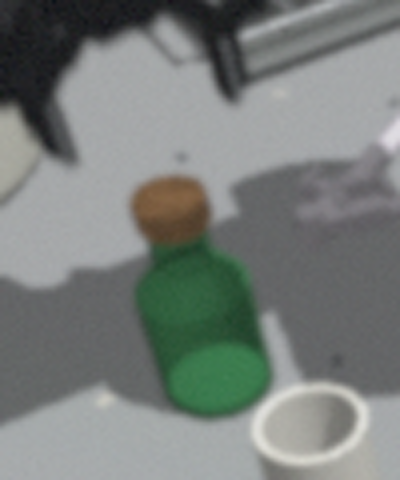

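View pics/w9.png

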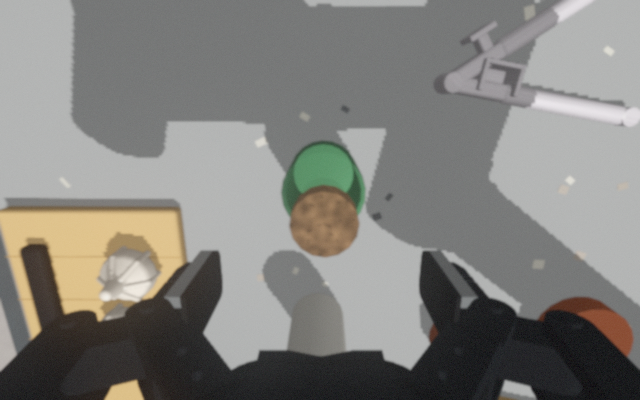

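Call:
jog_arm(
  increments=[
    [-0.035,0.03,0,0],
    [-0.08,0.066,0.01,0],
    [-0.125,0.102,0.03,0],
    [-0.165,0.136,0.05,0],
    [-0.189,0.155,0.07,0],
    [-0.189,0.155,0.07,0],
    [-0.189,0.155,0.07,0],
  ],
)

```text
clock: 8.62
position: [452.9, -115.5, 128.1]
ee_rot: [0.707, -0.707, 0.007, -0.004]
contact_force: [0.1, -0.7, -0.1]
gripper_width: 85.2
```

```bash
python3 - <<'E'
from h import *
st,w=look('w10'); W=cam('wrist',st); print(R.from_quat(st['ee_rot']).as_matrix().round(4))
for c,z in (('black',52),('clay',26)):
    for b in blobs(w,c,(180,40,460,245),20): print(c,cv2.boundingRect(b),planefit(W,b,z))
E
```

```text
8.625 [ 452.9 -115.5  128.1] 85.2 [ 0.1 -0.7 -0.1]
[[-0.000e+00 -9.999e-01  1.620e-02]
 [-1.000e+00 -1.000e-04 -4.900e-03]
 [ 4.900e-03 -1.620e-02 -9.999e-01]]
```

View pics/w10.png

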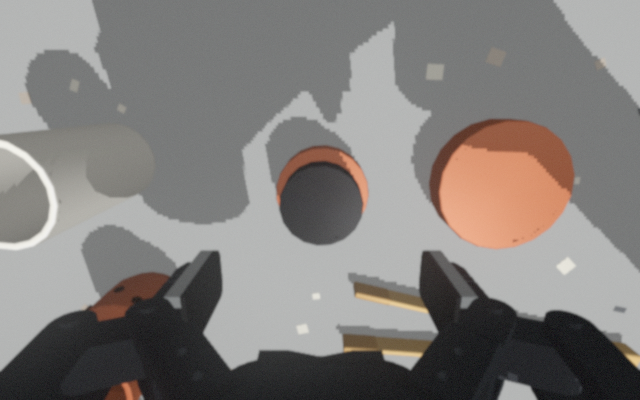

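```bash
sed -i "s/(179,255,42)/(179,255,75)/" h.py; python3 - <<'E'
from h import *
st=pickle.load(open('w10.pkl','rb'));w=cv2.imread('pics/w10.png')[:,:,::-1]; W=cam('wrist',st)
for c,z in (('black',52),('clay',26)):
    for b in blobs(w,c,(240,40,400,248),20): print(c,cv2.boundingRect(b),planefit(W,b,z))
print(read_state()['position'])
crop(w,250,120,400,260,5,'pics/w10c.png')
t=cv2.imread('pics/top0.png')[:,:,::-1]; T=cam('top')
b=blobs(t,'black',(355,195,398,235),20)[0]; print(cv2.boundingRect(b),planefit(T,b,52))
E
```

```text
black (281, 162, 69, 74) (array([ 456.2, -125.3]), 26.3, array([ 459.3, -128.1]), 20.1)
[ 453.20031767 -115.73945754  128.17055044]
(365, 200, 32, 27) (array([ 456.4, -128.4]), 37.5, array([ 456.5, -128. ]), 32.0)
```

View pics/w10c.png

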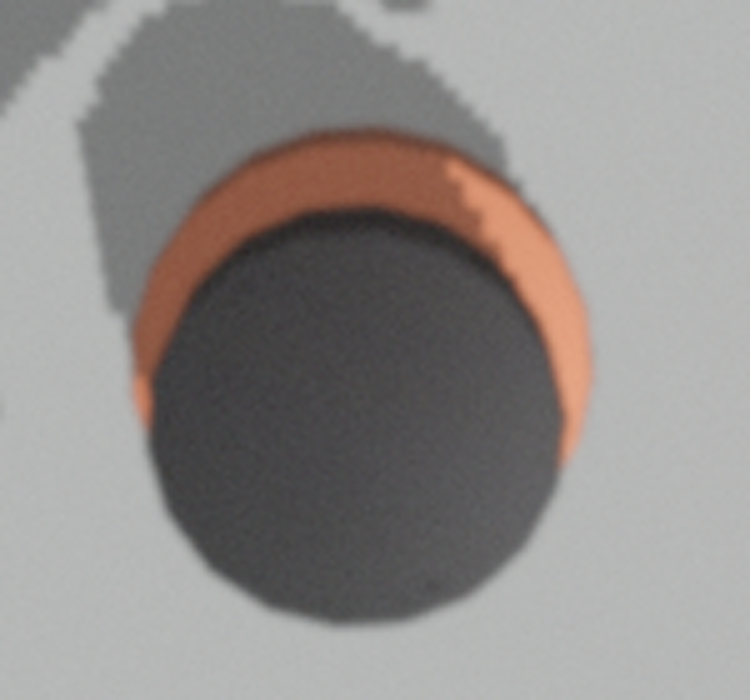

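```bash
python3 - <<'E'
from h import *
st=pickle.load(open('w10.pkl','rb')); W=cam('wrist',st);T=cam('top')
print(onz(W,321.6,204.8,52), onz(T,377,214.5,52))
print(onz(W,250+358/5,120+350/5,26))
E
```

```text
[ 453.1526656  -122.70385691   52.        ] [ 452.28219408 -120.34724931   52.        ]
[ 453.5029402  -125.42434451   26.        ]
```

Call:
jog_arm(
  increments=[
    [0.0055,0.0015,0.04,0],
    [0.0055,0.0015,0.07,0],
    [0.0055,0.0015,0.084,0],
    [0.0055,0.0015,0.084,0],
    [0.0055,0.0015,0.084,0],
  ],
)

```text
clock: 9.3
position: [454.2, -122.0, 44.9]
ee_rot: [-0.707, 0.708, -0.008, 0.005]
contact_force: [-0.5, -0.7, 0.5]
gripper_width: 85.1
```

Call:
jog_arm(
  increments=[
    [0,0,0,0],
    [0,0,0,0],
    [0,0,0,0],
    [0,0,0,0],
  ],
  hand=-1,
)

```text
clock: 9.8
position: [454.8, -122.0, 46.0]
ee_rot: [-0.707, 0.707, -0.009, 0.005]
contact_force: [-0.2, -0.2, 5.7]
gripper_width: 51.0
```

Call:
jog_arm(
  increments=[
    [0,0,-0.004,0],
    [0,0,-0.02,0],
    [0,0,-0.06,0],
    [0,0,-0.09,0],
    [0,0,-0.09,0],
    [0,0,-0.09,0],
  ],
)

```text
clock: 10.55
position: [452.2, -121.5, 135.4]
ee_rot: [-0.707, 0.707, -0.008, 0.005]
contact_force: [0.3, 0.5, -1.6]
gripper_width: 51.2
```

```bash
python3 - <<'E'
from h import *
st,w=look('w11'); W=cam('wrist',st); print(R.from_quat(st['ee_rot']).as_matrix().round(4))
E
```

```text
10.55 [ 452.2 -121.5  135.4] 51.2 [ 0.3  0.5 -1.6]
[[-0.0011 -0.9998  0.0189]
 [-1.      0.001  -0.0046]
 [ 0.0046 -0.0189 -0.9998]]
```

View pics/w11.png

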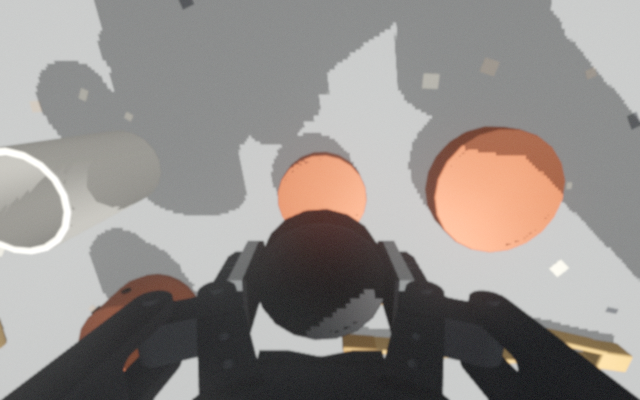

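Call:
jog_arm(
  increments=[
    [-0.03,-0.015,-0.03,0],
    [-0.08,-0.042,-0.037,0],
    [-0.13,-0.07,-0.037,0],
    [-0.18,-0.1,-0.037,0],
    [-0.23,-0.13,-0.037,0],
    [-0.275,-0.155,-0.037,0],
    [-0.306,-0.173,-0.037,0],
    [-0.306,-0.173,-0.037,0],
    [-0.306,-0.173,-0.037,0],
  ],
)

```text
clock: 11.72
position: [623.7, 183.9, 171.8]
ee_rot: [-0.707, 0.707, -0.007, 0.003]
contact_force: [0.6, 0.1, -1.3]
gripper_width: 51.0
```

```bash
python3 - <<'E'
from h import *
st,w=look('w12'); W=cam('wrist',st); print(R.from_quat(st['ee_rot']).as_matrix().round(4))
crop(w,200,50,440,350,2.6,'pics/w12c.png')
E
```

```text
11.725 [623.7 183.9 171.8] 51.0 [ 0.6  0.1 -1.3]
[[-0.0012 -0.9999  0.0145]
 [-1.      0.0011 -0.0064]
 [ 0.0064 -0.0145 -0.9999]]
```

View pics/w12.png

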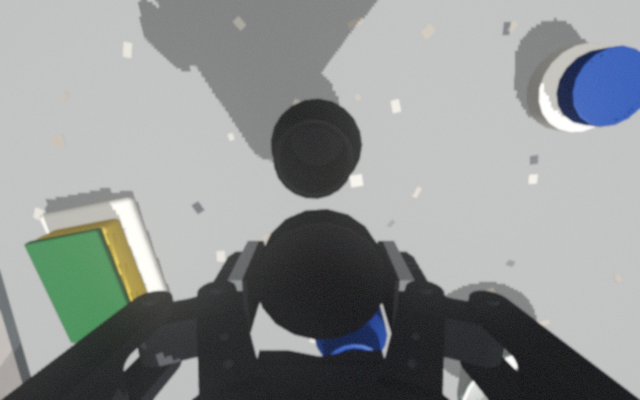

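View pics/w12c.png

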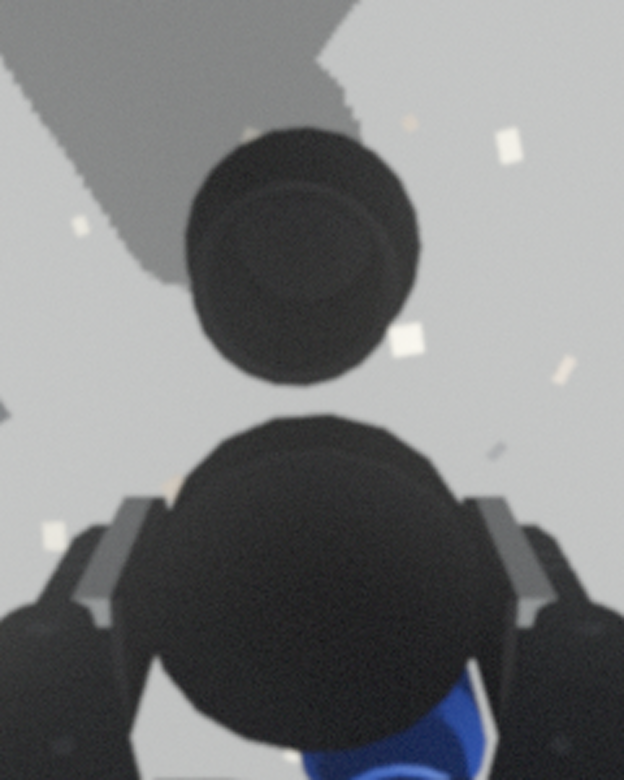

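```bash
python3 - <<'E'
from h import *
w=cv2.imread('pics/w12.png'); g=cv2.GaussianBlur(w,(3,3),0).max(2).astype(float)
g=np.clip((g-25)*6,0,255).astype(np.uint8)
cv2.imwrite('pics/w12d.png',cv2.resize(g[85:350,235:405],None,fx=3,fy=3,interpolation=cv2.INTER_CUBIC)[:600])
cv2.imwrite('pics/w12e.png',cv2.resize(g[90:205,260:375],None,fx=5,fy=5,interpolation=cv2.INTER_CUBIC))
E
```

```text
(no output)
```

View pics/w12e.png

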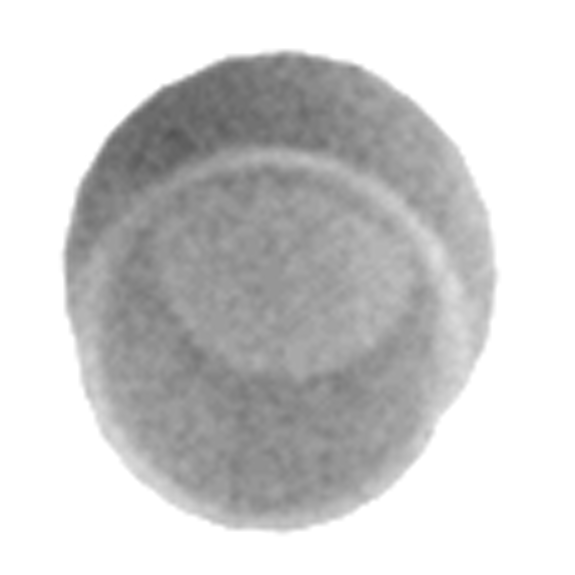

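View pics/w12d.png

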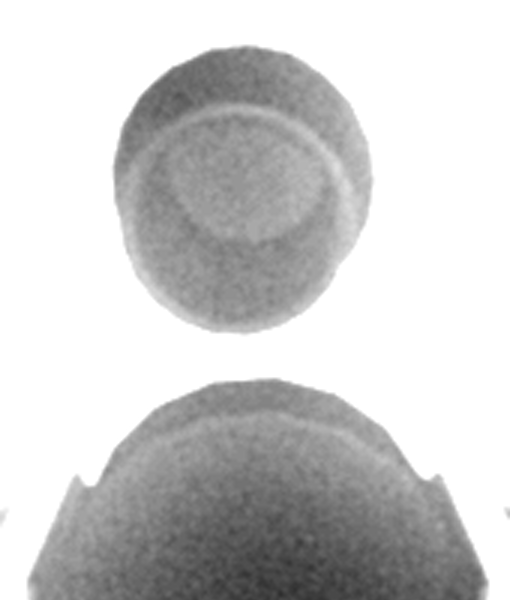

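```bash
python3 - <<'E'
from h import *
st=pickle.load(open('w12.pkl','rb')); W=cam('wrist',st); z=st['position'][2]
print(onz(W,314.2,157.6,112)); L=onz(W,320,280,z+6); print(L)
print(onz(W,320,222.3,z+6),onz(W,320,337.7,z+6)); print(read_state()['position'])
E
```

```text
[627.69225591 143.94081262 112.        ]
[623.46644764 182.40974549 177.76798959]
[623.41132539 157.86941002 177.76798959] [623.52766952 209.66561851 177.76798959]
[623.76413556 183.57162089 172.31862956]
```

Call:
jog_arm(
  increments=[
    [0.02,-0.002,0,0],
    [0.0395,-0.004,0.01,0],
    [0.0395,-0.004,0.035,0],
    [0.0395,-0.004,0.035,0],
    [0.0395,-0.004,0.035,0],
  ],
)

```text
clock: 12.4
position: [628.7, 143.1, 138.3]
ee_rot: [-0.706, 0.708, -0.008, 0.004]
contact_force: [0.7, 0.4, -0.3]
gripper_width: 51.1
```

```bash
python3 - <<'E'
from h import *
st,w=look('w13'); st,s=look('s13','scene'); 
crop(s,250,230,370,360,6,'pics/s13c.png')
g=cv2.imread('pics/s13c.png'); cv2.imwrite('pics/s13c.png',np.clip((g[:600].astype(float)-5)*3,0,255).astype(np.uint8))
E
```

```text
12.4 [628.7 143.1 138.3] 51.1 [ 0.7  0.4 -0.3]
12.45 [628.8 143.6 138.7] 50.9 [ 0.5  0.8 -1.2]
```

View pics/s13c.png

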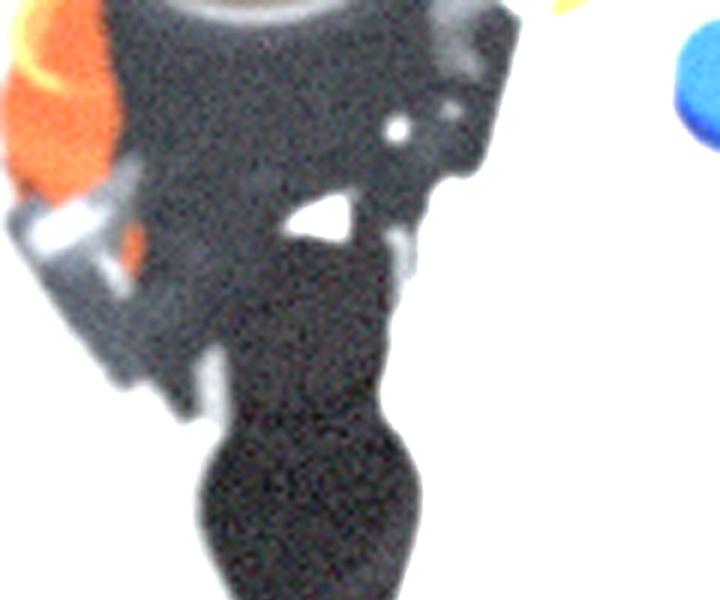

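View pics/w13.png

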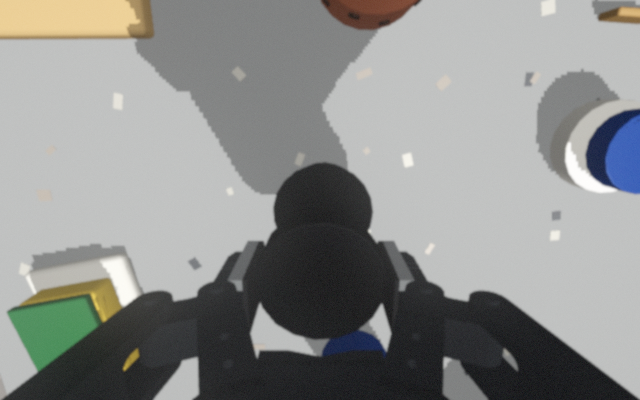

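Call:
jog_arm(
  increments=[
    [-0.001,0,0.004,0],
    [-0.001,0,0.008,0],
    [-0.001,0,0.011,0],
    [-0.001,0,0.013,0],
    [-0.001,0,0.013,0],
  ],
)

```text
clock: 13.12
position: [629.0, 144.7, 125.5]
ee_rot: [-0.707, 0.708, -0.008, 0.004]
contact_force: [-0.6, -0.2, -0.3]
gripper_width: 51.0
```

Call:
jog_arm(
  increments=[
    [0,0,0.002,0],
    [0,0,0.002,0],
  ],
)

```text
clock: 13.38
position: [629.3, 144.8, 124.2]
ee_rot: [-0.707, 0.707, -0.008, 0.004]
contact_force: [-0.4, 0.3, 2.9]
gripper_width: 51.1
```

Call:
jog_arm(
  increments=[
    [0,0,0,0],
    [0,0,0,0],
    [0,0,0,0],
    [0,0,-0.02,0],
    [0,0,-0.06,0],
    [0,0,-0.07,0],
    [0,0,-0.07,0],
  ],
  hand=1,
)

```text
clock: 14.25
position: [628.1, 145.3, 194.7]
ee_rot: [-0.707, 0.708, -0.008, 0.005]
contact_force: [-0.3, 0.4, -0.3]
gripper_width: 85.2
```

```bash
python3 - <<'E'
from h import *
st,w=look('w14'); st,s=look('s14','scene');  print(R.from_quat(st['ee_rot']).as_matrix().round(4))
g=np.clip(s[200:380,230:430,::-1].astype(float)*2.5,0,255).astype(np.uint8)
cv2.imwrite('pics/s14c.png',cv2.resize(g,None,fx=3,fy=3,interpolation=cv2.INTER_CUBIC))
E
```

```text
14.25 [628.1 145.3 194.7] 85.2 [-0.3  0.4 -0.3]
14.3 [627.5 145.1 193.4] 85.6 [-0.7  0.  -0.5]
[[-0.0016 -0.9999  0.0165]
 [-1.      0.0015 -0.0055]
 [ 0.0055 -0.0165 -0.9998]]
```

View pics/s14c.png

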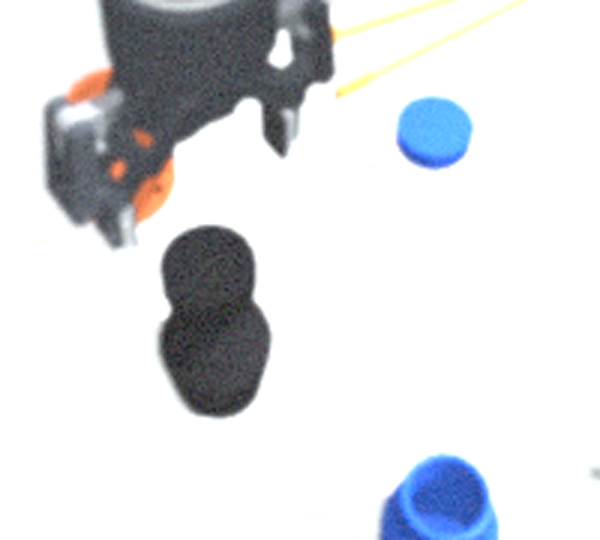

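View pics/w14.png

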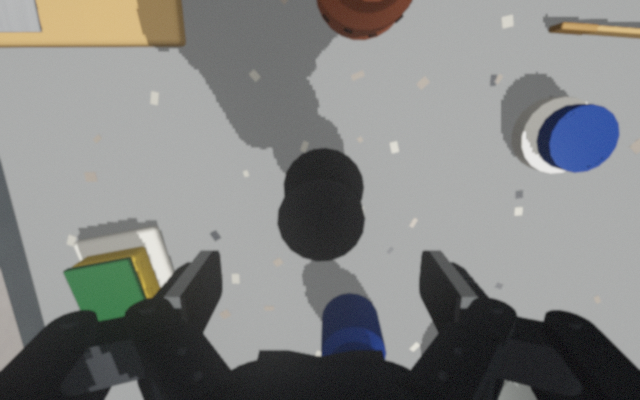

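Call:
jog_arm(
  increments=[
    [0.008,0.04,0,0],
    [0.018,0.09,0.01,0],
    [0.027,0.14,0.03,0],
    [0.034,0.185,0.05,0],
    [0.037,0.204,0.06,0],
    [0.037,0.204,0.06,0],
    [0.037,0.204,0.06,0],
  ],
)

```text
clock: 15.22
position: [425.3, 108.5, 130.1]
ee_rot: [-0.707, 0.707, -0.008, 0.004]
contact_force: [1.0, 0.4, -1.1]
gripper_width: 85.7
```

```bash
python3 - <<'E'
from h import *
st,w=look('w15'); W=cam('wrist',st);  print(R.from_quat(st['ee_rot']).as_matrix().round(4))
for c,z in (('blue',52),('white',26)):
    for b in blobs(w,c,(220,100,420,250),50): print(c,cv2.boundingRect(b),planefit(W,b,z))
crop(w,240,120,400,260,5,'pics/w15c.png')
E
```

```text
15.225 [425.3 108.5 130.1] 85.7 [ 1.   0.4 -1.1]
[[-0.0012 -0.9999  0.0163]
 [-1.      0.0011 -0.0059]
 [ 0.0059 -0.0163 -0.9999]]
blue (287, 167, 78, 78) (array([423.9, 102.8]), 26.5, array([423.4, 103.2]), 25.4)
white (277, 192, 10, 28) (array([454.5, 110.8]), 10.5, array([453.3, 110.4]), 7.0)
white (365, 189, 6, 17) (array([393.2, 104.1]), 6.1, array([393. , 103.9]), 4.1)
```

View pics/w15c.png

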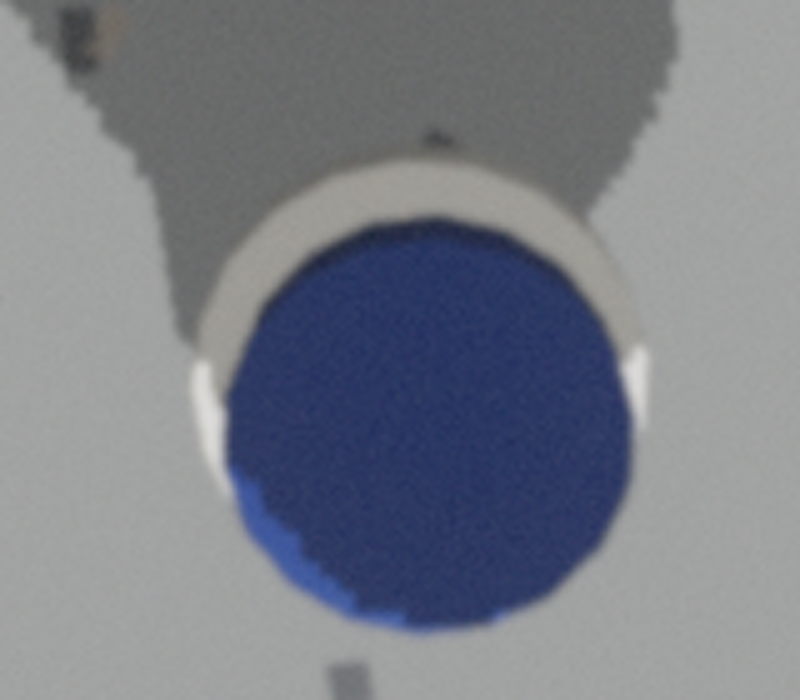

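Call:
jog_arm(
  increments=[
    [0.0035,0.0032,0.04,0],
    [0.0035,0.0032,0.07,0],
    [0.0035,0.0032,0.086,0],
    [0.0035,0.0032,0.086,0],
    [0.0035,0.0032,0.086,0],
  ],
)

```text
clock: 15.9
position: [424.8, 105.0, 44.7]
ee_rot: [-0.707, 0.708, -0.008, 0.005]
contact_force: [0.3, -0.1, 0.4]
gripper_width: 85.3
```

Call:
jog_arm(
  increments=[
    [0,0,0,0],
    [0,0,0,0],
    [0,0,0,0],
    [0,0,0,0],
  ],
  hand=-1,
)

```text
clock: 16.4
position: [425.3, 105.4, 45.9]
ee_rot: [-0.707, 0.707, -0.008, 0.005]
contact_force: [-1.3, -0.1, 7.4]
gripper_width: 51.0
```

Call:
jog_arm(
  increments=[
    [0,0,-0.004,0],
    [0,0,-0.02,0],
    [0,0,-0.06,0],
    [0,0,-0.1,0],
    [0,0,-0.1,0],
    [0,0,-0.1,0],
  ],
)

```text
clock: 17.15
position: [422.6, 105.4, 145.5]
ee_rot: [-0.707, 0.708, -0.008, 0.005]
contact_force: [0.3, -0.3, -1.2]
gripper_width: 50.9
```

```bash
python3 - <<'E'
from h import *
st,w=look('w16'); W=cam('wrist',st);  print(R.from_quat(st['ee_rot']).as_matrix().round(4))
t=cv2.imread('pics/top0.png')[:,:,::-1];T=cam('top'); crop(t,170,120,230,180,8,'pics/tb.png')
E
```

```text
17.15 [422.6 105.4 145.5] 50.9 [ 0.3 -0.3 -1.2]
[[-0.0015 -0.9998  0.0184]
 [-1.      0.0015 -0.0041]
 [ 0.0041 -0.0185 -0.9998]]
```

View pics/w16.png

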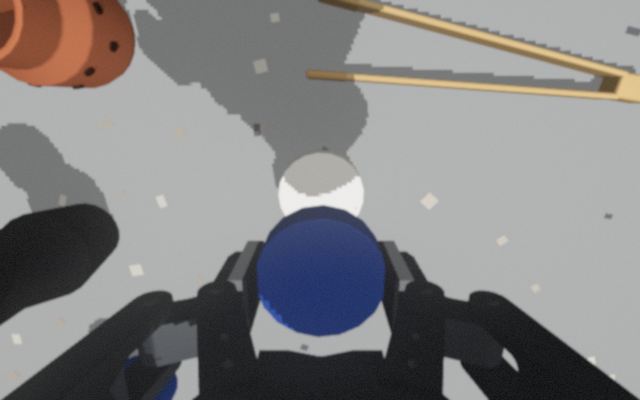

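View pics/tb.png

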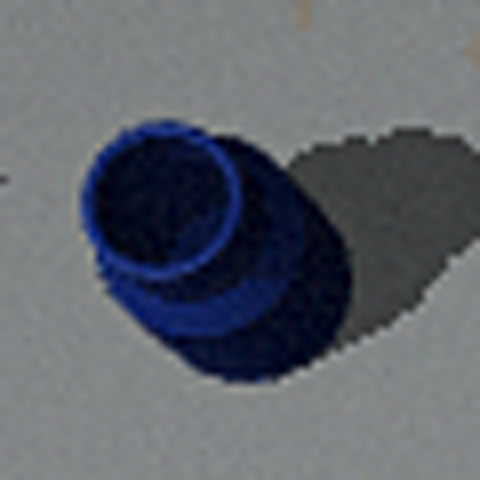

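Call:
jog_arm(
  increments=[
    [-0.03,-0.02,-0.01,0],
    [-0.075,-0.052,-0.017,0],
    [-0.12,-0.086,-0.017,0],
    [-0.165,-0.12,-0.017,0],
    [-0.21,-0.152,-0.017,0],
    [-0.24,-0.174,-0.017,0],
    [-0.24,-0.174,-0.017,0],
    [-0.24,-0.174,-0.017,0],
  ],
)

```text
clock: 18.2
position: [595.5, 344.2, 161.5]
ee_rot: [-0.707, 0.708, -0.008, 0.002]
contact_force: [-0.3, -0.2, -0.8]
gripper_width: 51.0
```

```bash
python3 - <<'E'
from h import *
st,w=look('w17'); W=cam('wrist',st);  print(R.from_quat(st['ee_rot']).as_matrix().round(4))
crop(w,240,60,400,210,5,'pics/w17c.png'); crop(w,240,200,400,350,5,'pics/w17d.png')
E
```

```text
18.2 [595.5 344.2 161.5] 51.0 [-0.3 -0.2 -0.8]
[[-0.0017 -0.9999  0.014 ]
 [-1.      0.0016 -0.0078]
 [ 0.0078 -0.014  -0.9999]]
```

View pics/w17.png

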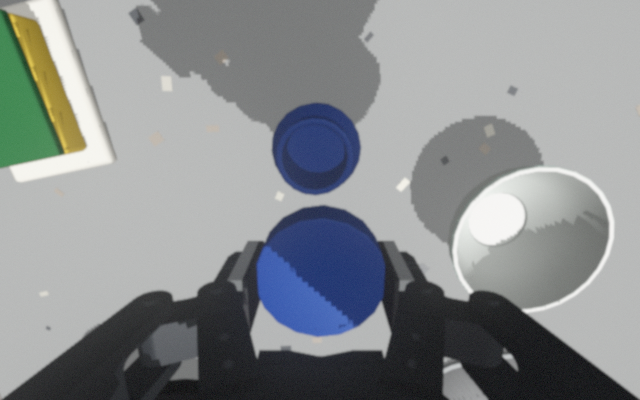

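View pics/w17c.png

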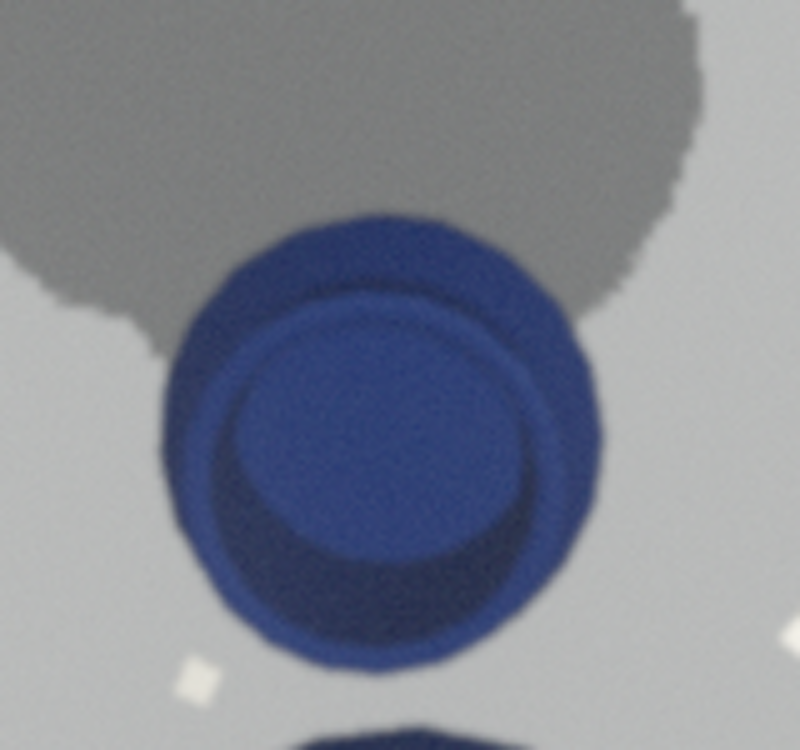

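View pics/w17d.png

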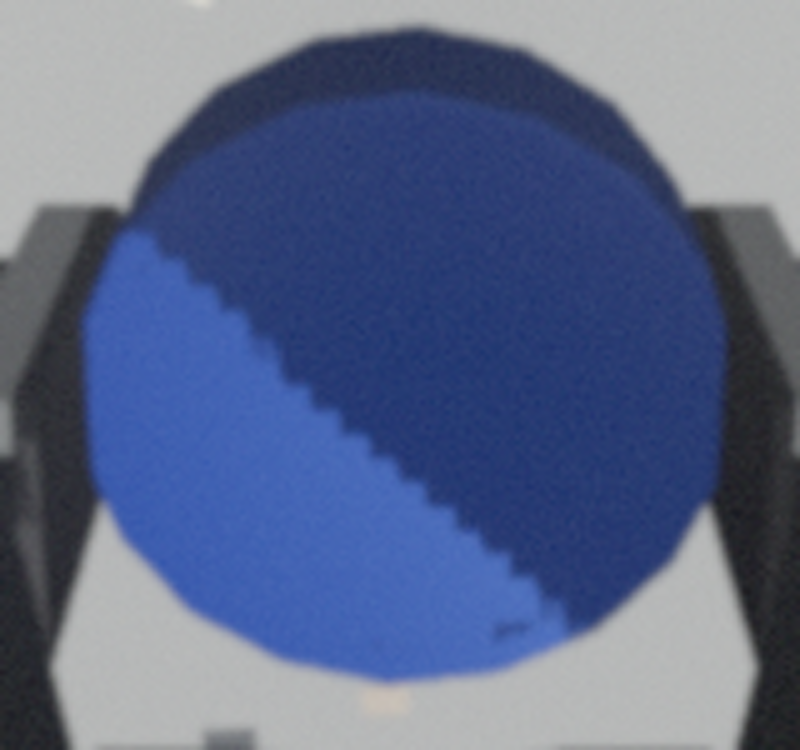

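```bash
python3 - <<'E'
from h import *
st=pickle.load(open('w17.pkl','rb')); W=cam('wrist',st); z=st['position'][2]
print(onz(W,315.3,155.6,94), onz(W,321,277.4,z+6)); print(read_state()['position']); print(onz(cam('top'),190.3,145,94))
E
```

```text
[599.09194092 304.27683839  94.        ] [594.90139028 341.56813445 167.5243644 ]
[595.61866464 344.04375992 162.33617066]
[598.04612824 304.73231171  94.        ]
```

Call:
jog_arm(
  increments=[
    [0.02,-0.002,0,0],
    [0.0375,-0.0037,0.01,0],
    [0.0375,-0.0037,0.042,0],
    [0.0375,-0.0037,0.042,0],
    [0.0375,-0.0037,0.042,0],
  ],
)

```text
clock: 18.88
position: [600.4, 305.7, 121.5]
ee_rot: [-0.706, 0.708, -0.008, 0.003]
contact_force: [0.3, 1.1, 0.1]
gripper_width: 50.9
```

```bash
python3 - <<'E'
from h import *
st,w=look('w18'); st,s=look('s18','scene'); 
crop(s,300,280,440,400,5,'pics/s18c.png')
E
```

```text
18.875 [600.4 305.7 121.5] 50.9 [0.3 1.1 0.1]
18.925 [600.6 306.2 122.1] 50.9 [ 0.  -0.2 -0.3]
```

View pics/s18c.png

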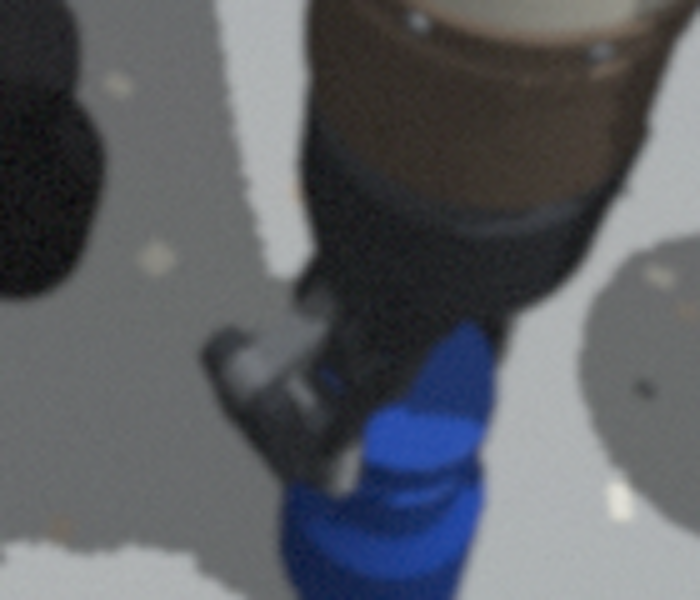

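View pics/w18.png

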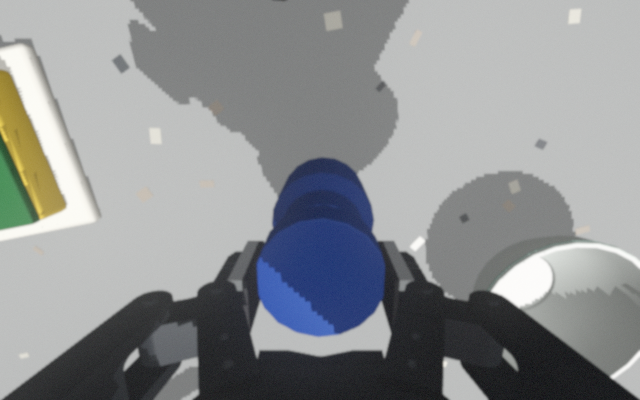

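Call:
jog_arm(
  increments=[
    [0,0.001,0.005,0],
    [0,0.001,0.009,0],
    [0,0.001,0.013,0],
    [0,0.001,0.016,0],
    [0,0.001,0.017,0],
    [0,0.001,0.017,0],
  ],
)

```text
clock: 19.73
position: [599.8, 306.4, 106.0]
ee_rot: [-0.707, 0.708, -0.008, 0.004]
contact_force: [-2.4, -0.6, 4.7]
gripper_width: 50.7
```

Contact at the expected height (home); release.

Call:
jog_arm(
  increments=[
    [0,0,0,0],
    [0,0,0,0],
    [0,0,0,0],
    [0,0,-0.02,0],
    [0,0,-0.06,0],
    [0,0,-0.08,0],
    [0,0,-0.08,0],
  ],
  hand=1,
)

```text
clock: 20.6
position: [599.2, 307.5, 187.9]
ee_rot: [-0.707, 0.708, -0.008, 0.006]
contact_force: [0.7, 1.1, -0.2]
gripper_width: 85.5
```

```bash
python3 - <<'E'
from h import *
st,w=look('w19'); st,s=look('s19','scene');  print(R.from_quat(st['ee_rot']).as_matrix().round(4))
crop(s,300,280,440,400,5,'pics/s19c.png')
E
```

```text
20.6 [599.2 307.5 187.9] 85.5 [ 0.7  1.1 -0.2]
20.65 [598.3 306.9 186. ] 85.6 [-1.7 -0.5 -0.8]
[[-0.0017 -0.9998  0.0175]
 [-1.      0.0016 -0.0049]
 [ 0.0049 -0.0175 -0.9998]]
```

View pics/s19c.png

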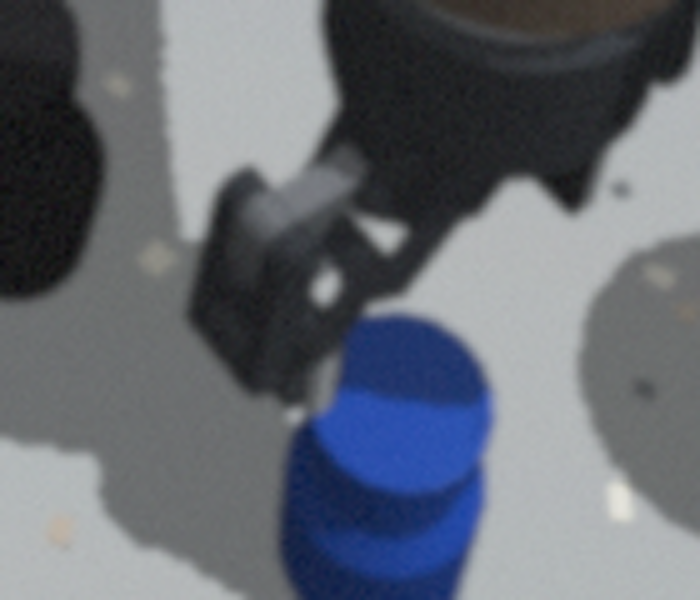

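View pics/w19.png

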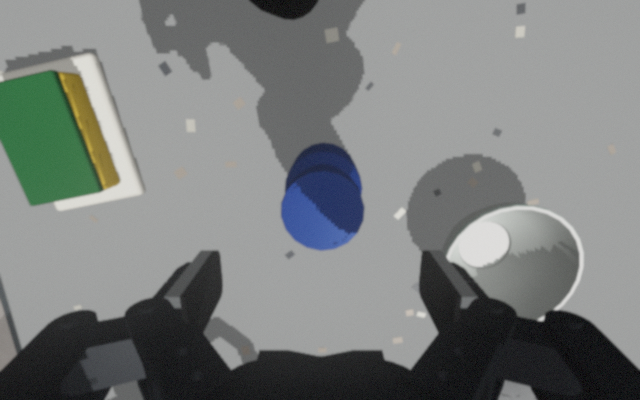

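Call:
jog_arm(
  increments=[
    [0.035,0.03,0,0],
    [0.08,0.07,0.01,0],
    [0.125,0.11,0.03,0],
    [0.17,0.15,0.05,0],
    [0.199,0.175,0.074,0],
    [0.199,0.175,0.074,0],
    [0.199,0.175,0.074,0],
  ],
)

```text
clock: 21.58
position: [424.1, 107.6, 109.1]
ee_rot: [-0.707, 0.708, -0.008, 0.003]
contact_force: [0.6, -0.2, -0.6]
gripper_width: 85.4
```

```bash
python3 - <<'E'
from h import *
st,w=look('w20'); W=cam('wrist',st);  print(R.from_quat(st['ee_rot']).as_matrix().round(4))
crop(w,240,120,400,260,5,'pics/w20c.png')
E
```

```text
21.575 [424.1 107.6 109.1] 85.4 [ 0.6 -0.2 -0.6]
[[-0.0015 -0.9999  0.0155]
 [-1.      0.0014 -0.0068]
 [ 0.0068 -0.0156 -0.9999]]
```

View pics/w20c.png

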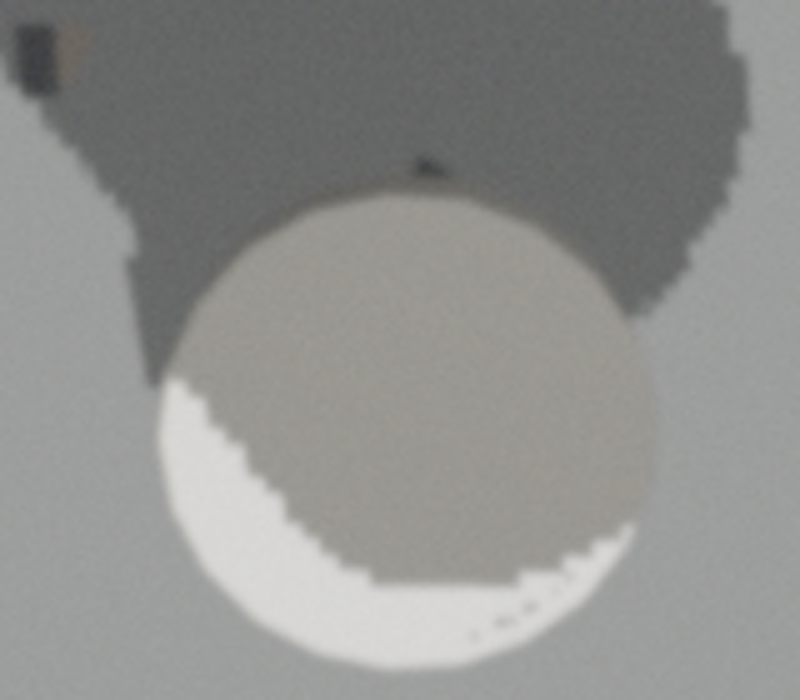

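View pics/w20.png

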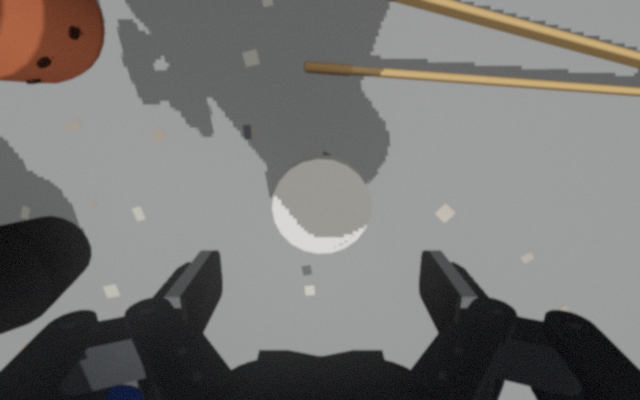

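```bash
python3 - <<'E'
from h import *
st=pickle.load(open('w20.pkl','rb')); W=cam('wrist',st)
for p in ((321.4,206.4),(271.6,206.4),(371.4,206.4),(321.4,159),(321.4,254)): print(onz(W,*p,26))
print(read_state()['position'])
E
```

```text
[424.44827938 103.53623819  26.        ]
[457.12072758 103.63272095  26.        ]
[391.81365564 103.43986712  26.        ]
[424.40360783  72.26562861  26.        ]
[424.49691646 137.58275975  26.        ]
[424.57513395 108.09421983 109.40308955]
```

Call:
jog_arm(
  increments=[
    [0.003,0.0016,0.04,0],
    [0.003,0.0016,0.075,0],
    [0.003,0.0016,0.092,0],
    [0.003,0.0016,0.092,0],
    [0.003,0.0016,0.092,0],
  ],
)

```text
clock: 22.25
position: [425.5, 105.4, 17.9]
ee_rot: [-0.707, 0.707, -0.008, 0.004]
contact_force: [0.4, 0.2, -0.3]
gripper_width: 85.3
```

Call:
jog_arm(
  increments=[
    [0,0,0,0],
    [0,0,0,0],
    [0,0,0,0],
    [0,0,0,0],
  ],
  hand=-1,
)

```text
clock: 22.75
position: [426.2, 106.0, 19.5]
ee_rot: [-0.707, 0.707, -0.008, 0.006]
contact_force: [-1.8, 0.6, 7.5]
gripper_width: 63.2
```

Call:
jog_arm(
  increments=[
    [0,0,-0.004,0],
    [0,0,-0.02,0],
    [0,0,-0.06,0],
    [0,0,-0.11,0],
    [0,0,-0.14,0],
    [0,0,-0.14,0],
    [0,0,-0.14,0],
  ],
)

```text
clock: 23.62
position: [422.5, 106.1, 158.8]
ee_rot: [-0.707, 0.707, -0.008, 0.005]
contact_force: [0.2, -0.0, -2.3]
gripper_width: 62.6
```

```bash
python3 - <<'E'
from h import *
st,w=look('w21'); W=cam('wrist',st);  print(R.from_quat(st['ee_rot']).as_matrix().round(4))
T=cam('top'); t=cv2.imread('pics/top0.png')[:,:,::-1]; print(onz(T,170+547/2.5,110+81/2.5,100))
print(onz(T,170+402/2.5,110+95/2.5,92))
E
```

```text
23.625 [422.5 106.1 158.8] 62.6 [ 0.2 -0.  -2.3]
[[-8.000e-04 -9.998e-01  1.870e-02]
 [-1.000e+00  7.000e-04 -4.100e-03]
 [ 4.100e-03 -1.870e-02 -9.998e-01]]
[ 609.08384478 -141.07019155  100.        ]
[596.50702797 -11.64247315  92.        ]
```

View pics/w21.png

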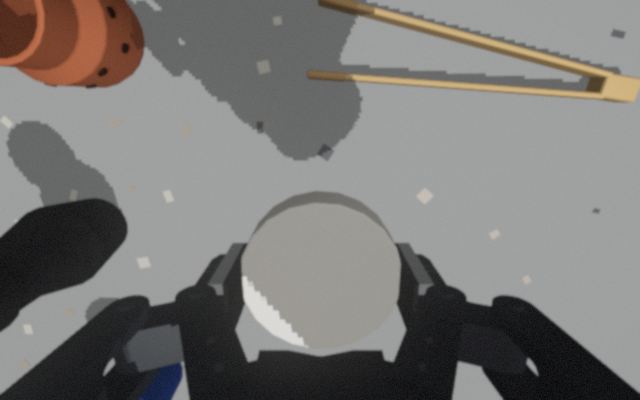

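Call:
jog_arm(
  increments=[
    [0.03,-0.025,-0.012,0],
    [0.07,-0.063,-0.012,0],
    [0.11,-0.101,-0.012,0],
    [0.15,-0.14,-0.012,0],
    [0.185,-0.172,-0.012,0],
    [0.196,-0.183,-0.012,0],
    [0.196,-0.183,-0.012,0],
    [0.196,-0.183,-0.012,0],
  ],
)

```text
clock: 24.68
position: [603.9, -89.2, 173.8]
ee_rot: [0.707, -0.707, 0.007, -0.004]
contact_force: [0.7, 0.4, -1.2]
gripper_width: 62.8
```

```bash
python3 - <<'E'
from h import *
st,w=look('w22'); W=cam('wrist',st);  print(R.from_quat(st['ee_rot']).as_matrix().round(4))
crop(w,240,50,400,200,5,'pics/w22c.png'); crop(w,230,180,410,350,4,'pics/w22d.png')
E
```

```text
24.675 [603.9 -89.2 173.8] 62.8 [ 0.7  0.4 -1.2]
[[ 3.000e-04 -9.999e-01  1.570e-02]
 [-1.000e+00 -3.000e-04 -4.700e-03]
 [ 4.700e-03 -1.570e-02 -9.999e-01]]
```

View pics/w22.png

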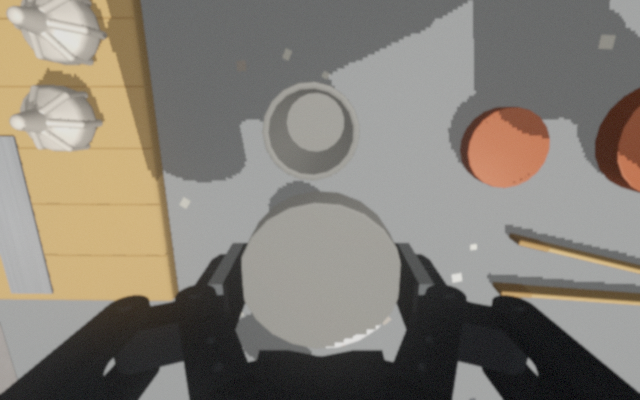

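View pics/w22c.png

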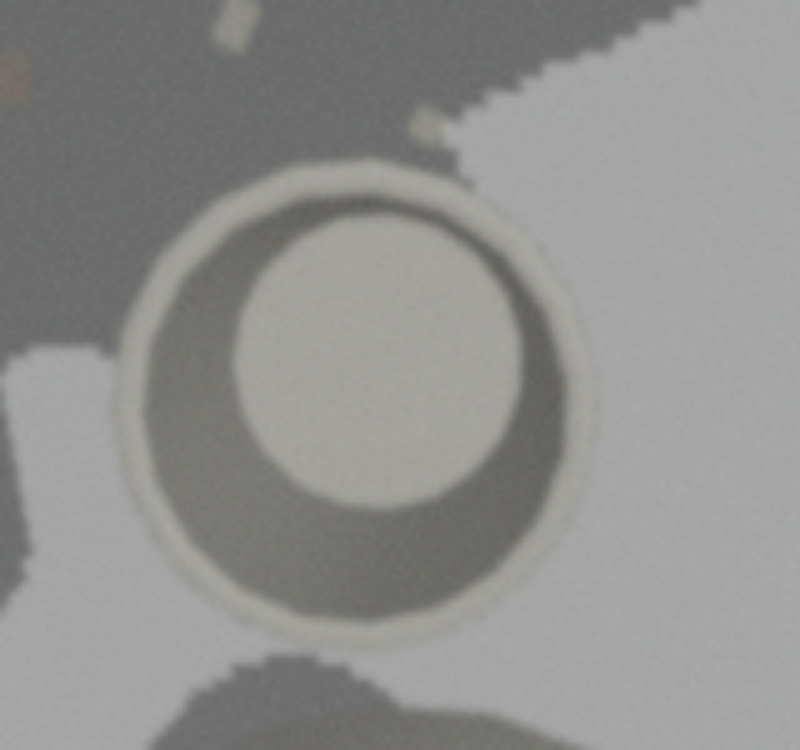

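View pics/w22d.png

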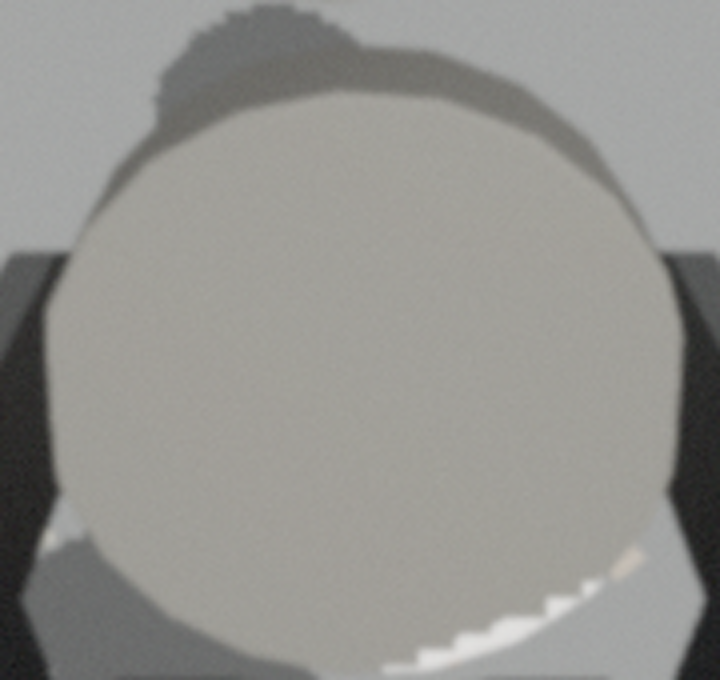

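```bash
python3 - <<'E'
from h import *
st=pickle.load(open('w22.pkl','rb')); W=cam('wrist',st); z=st['position'][2]
print(onz(W,311.1,131.2,100), onz(W,321.3,275.3,z+6.5)); print(read_state()['position'])
E
```

```text
[ 610.25350772 -142.33821775  100.        ] [603.13874943 -93.07739308 180.33101014]
[604.04323683 -89.02383302 174.28844376]
```

```bash
python3 - <<'E'
from h import *
st=pickle.load(open('w22.pkl','rb')); W=cam('wrist',st); z=st['position'][2]
a,b=onz(W,321,202.5,z+6.5),onz(W,321,348,z+6.5); print(a,b,(a+b)/2)
for (t,bb) in ((50+157/5,50+650/5),(50+195/5,50+620/5)):
  a,b=onz(W,311,t,100),onz(W,311,bb,100); print(a,b,(a+b)/2)
E
```

```text
[ 603.25694275 -123.27476314  180.33101014] [603.25860979 -58.63834031 180.33101014] [603.25777627 -90.95655173 180.33101014]
[ 610.08487329 -170.0806321   100.        ] [ 610.55360298 -112.90467076  100.        ] [ 610.31923814 -141.49265143  100.        ]
[ 610.11844065 -165.9860629   100.        ] [ 610.52287577 -116.65279634  100.        ] [ 610.32065821 -141.31942962  100.        ]
```

Call:
jog_arm(
  increments=[
    [0.025,-0.003,0,0],
    [0.05,-0.006,0.01,0],
    [0.05,-0.006,0.035,0],
    [0.05,-0.006,0.049,0],
    [0.05,-0.006,0.049,0],
    [0.05,-0.006,0.049,0],
  ],
)

```text
clock: 25.48
position: [611.5, -138.7, 126.7]
ee_rot: [0.708, -0.706, 0.008, -0.005]
contact_force: [0.5, -0.4, -1.4]
gripper_width: 62.8
```

```bash
python3 - <<'E'
from h import *
st,w=look('w23'); st,s=look('s23','scene'); 
crop(s,180,140,300,260,5,'pics/s23c.png')
E
```

```text
25.475 [ 611.5 -138.7  126.7] 62.8 [ 0.5 -0.4 -1.4]
25.525 [ 611.6 -138.8  126.8] 63.1 [ 0.7 -0.6 -1.1]
```

View pics/s23c.png

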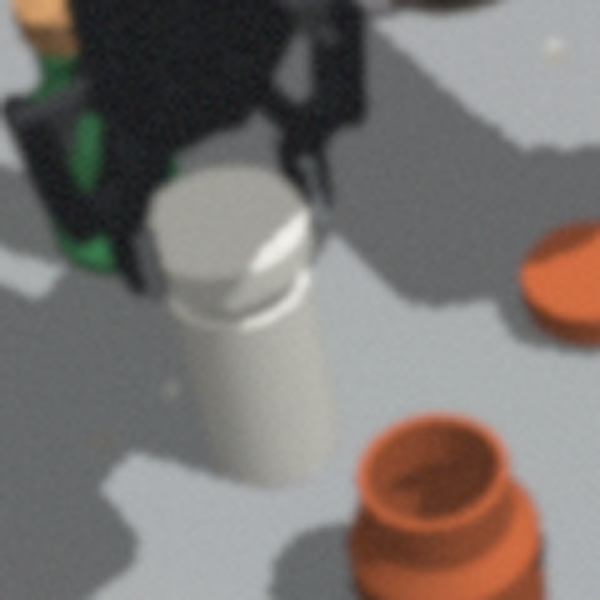

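View pics/w23.png

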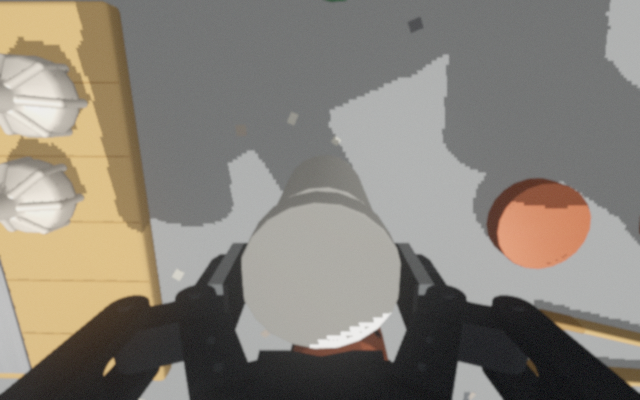

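Call:
jog_arm(
  increments=[
    [0.001,0.0005,0.005,0],
    [0.001,0.0005,0.009,0],
    [0.001,0.0005,0.013,0],
    [0.001,0.0005,0.016,0],
    [0.001,0.0005,0.017,0],
    [0.001,0.0005,0.017,0],
  ],
)

```text
clock: 26.32
position: [611.2, -140.1, 111.6]
ee_rot: [0.708, -0.706, 0.008, -0.005]
contact_force: [-2.5, 1.3, 7.4]
gripper_width: 62.8
```

Call:
jog_arm(
  increments=[
    [0,0,0,0],
    [0,0,0,0],
    [0,0,0,0],
    [0,0,-0.02,0],
    [0,0,-0.06,0],
    [0,0,-0.08,0],
    [0,0,-0.08,0],
  ],
  hand=1,
)

```text
clock: 27.2
position: [610.7, -139.6, 193.2]
ee_rot: [0.708, -0.706, 0.01, -0.006]
contact_force: [0.3, -0.5, 0.2]
gripper_width: 85.5
```

```bash
python3 - <<'E'
from h import *
st,w=look('w24'); st,s=look('s24','scene');  print(R.from_quat(st['ee_rot']).as_matrix().round(4))
crop(s,180,140,300,260,5,'pics/s24c.png')
E
```

```text
27.2 [ 610.7 -139.6  193.2] 85.5 [ 0.3 -0.5  0.2]
27.25 [ 609.7 -139.5  191.5] 85.5 [-0.   0.5 -0. ]
[[ 0.0017 -0.9998  0.019 ]
 [-1.     -0.0018 -0.005 ]
 [ 0.0051 -0.019  -0.9998]]
```

View pics/s24c.png

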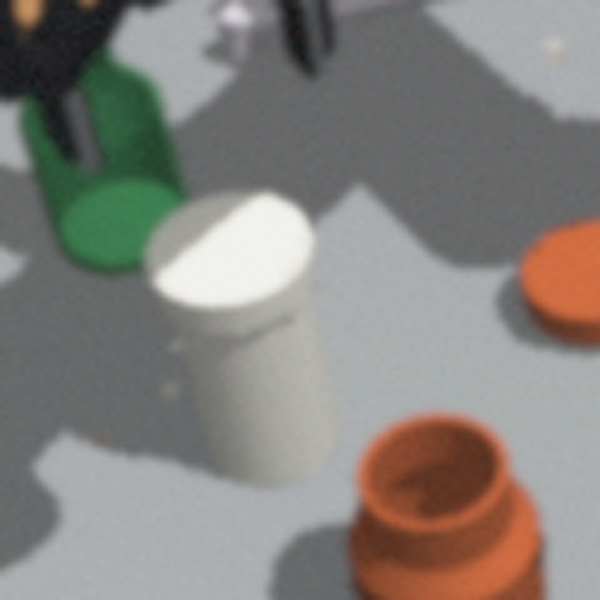

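View pics/w24.png

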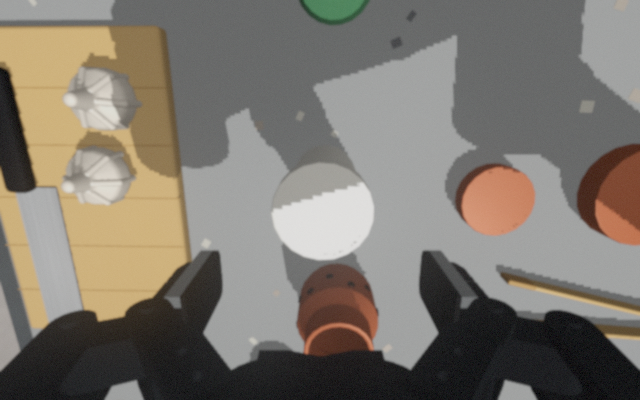

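Call:
jog_arm(
  increments=[
    [-0.004,0.035,0,0],
    [-0.01,0.08,0.01,0],
    [-0.015,0.125,0.03,0],
    [-0.02,0.157,0.06,0],
    [-0.02,0.157,0.078,0],
    [-0.02,0.157,0.078,0],
    [-0.02,0.157,0.078,0],
  ],
)

```text
clock: 28.18
position: [454.0, -120.2, 109.8]
ee_rot: [0.708, -0.706, 0.008, -0.004]
contact_force: [0.6, -0.4, -0.1]
gripper_width: 85.4
```

```bash
python3 - <<'E'
from h import *
st,w=look('w25'); W=cam('wrist',st);  print(R.from_quat(st['ee_rot']).as_matrix().round(4))
for b in blobs(w,'clay',(220,100,420,265),50): print(cv2.boundingRect(b),planefit(W,b,26))
crop(w,240,120,400,270,5,'pics/w25c.png')
E
```

```text
28.175 [ 454.  -120.2  109.8] 85.4 [ 0.6 -0.4 -0.1]
[[ 0.0018 -0.9999  0.0167]
 [-1.     -0.0018 -0.0052]
 [ 0.0052 -0.0167 -0.9998]]
```

View pics/w25c.png

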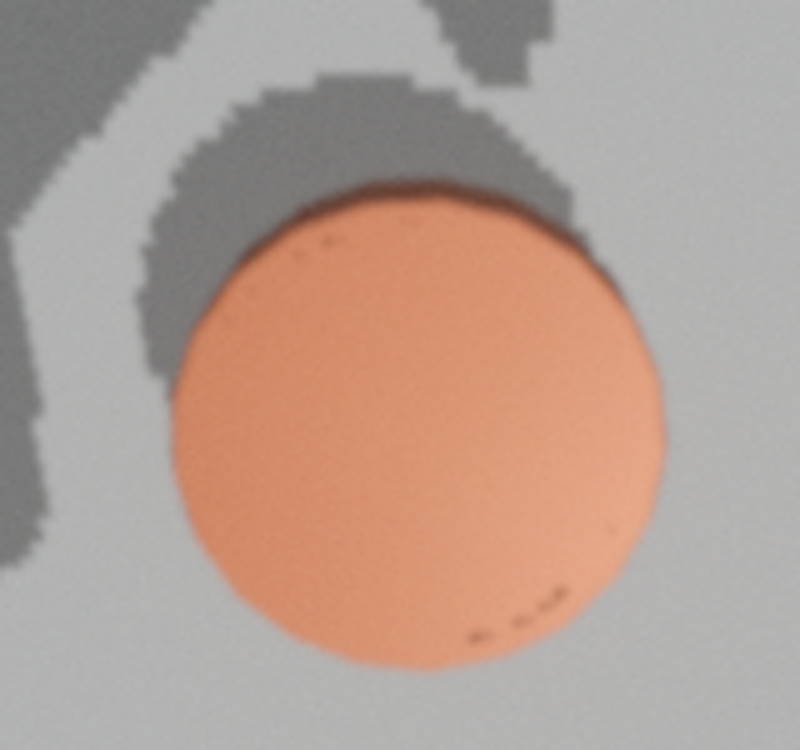

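View pics/w25.png

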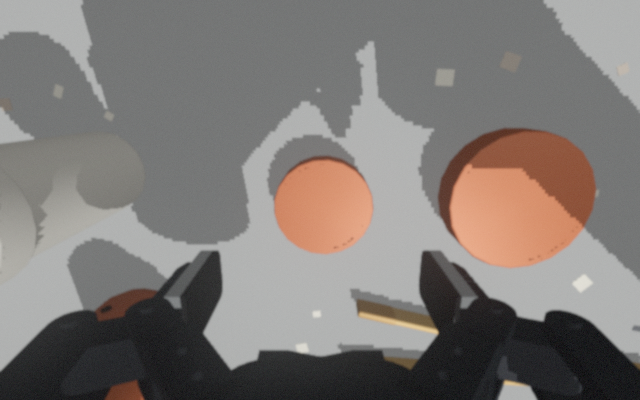

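```bash
python3 - <<'E'
from h import *
st=pickle.load(open('w25.pkl','rb')); W=cam('wrist',st)
a,b=onz(W,323.6,120+195/5,26),onz(W,323.6,120+669/5,26); print(a,b,(a+b)/2); print(onz(W,340+240/1-340+172/5,206,26)[0],onz(W,240+664/5,206,26)[0])
print(read_state()['position'])
E
```

```text
[ 453.12739133 -155.25047666   26.        ] [452.89159212 -89.85447795  26.        ] [ 453.00949172 -122.5524773    26.        ]
485.37994794951794 420.8259044655947
[ 454.16790123 -120.1645632   110.04553411]
```

Call:
jog_arm(
  increments=[
    [0.0014,0.0027,0.04,0],
    [0.0014,0.0027,0.075,0],
    [0.0014,0.0027,0.092,0],
    [0.0014,0.0027,0.092,0],
    [0.0014,0.0027,0.092,0],
  ],
)

```text
clock: 28.85
position: [454.1, -122.0, 18.9]
ee_rot: [0.708, -0.706, 0.009, -0.005]
contact_force: [-0.0, -0.1, 0.6]
gripper_width: 85.4
```

Call:
jog_arm(
  increments=[
    [0,0,0,0],
    [0,0,0,0],
    [0,0,0,0],
    [0,0,0,0],
  ],
  hand=-1,
)

```text
clock: 29.35
position: [455.0, -122.0, 20.7]
ee_rot: [0.708, -0.706, 0.01, -0.006]
contact_force: [-1.6, 0.1, 7.8]
gripper_width: 63.3
```

Call:
jog_arm(
  increments=[
    [0,0,-0.004,0],
    [0,0,-0.02,0],
    [0,0,-0.06,0],
    [0,0,-0.11,0],
    [0,0,-0.145,0],
    [0,0,-0.145,0],
    [0,0,-0.145,0],
  ],
)

```text
clock: 30.22
position: [450.8, -121.1, 165.0]
ee_rot: [0.708, -0.706, 0.009, -0.006]
contact_force: [0.1, 0.2, -1.6]
gripper_width: 62.9
```

```bash
python3 - <<'E'
from h import *
st,w=look('w26'); W=cam('wrist',st);  print(R.from_quat(st['ee_rot']).as_matrix().round(4))
E
```

```text
30.225 [ 450.8 -121.1  165. ] 62.9 [ 0.1  0.2 -1.6]
[[ 0.002  -0.9998  0.0209]
 [-1.     -0.0021 -0.0046]
 [ 0.0046 -0.0208 -0.9998]]
```

View pics/w26.png

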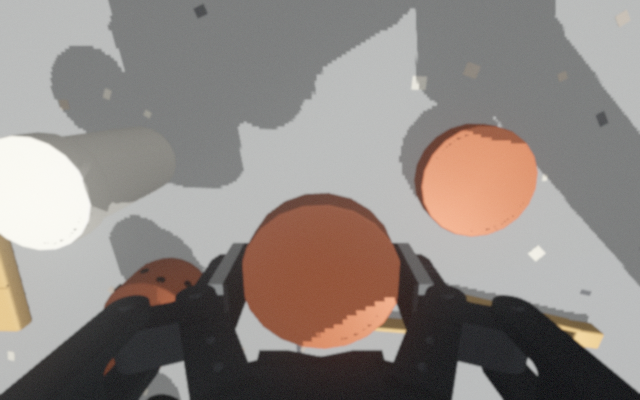

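Call:
jog_arm(
  increments=[
    [-0.03,-0.025,-0.005,0],
    [-0.07,-0.06,-0.005,0],
    [-0.11,-0.097,-0.005,0],
    [-0.145,-0.128,-0.005,0],
    [-0.161,-0.142,-0.005,0],
    [-0.161,-0.142,-0.005,0],
    [-0.161,-0.142,-0.005,0],
  ],
)

```text
clock: 31.15
position: [590.9, 39.3, 170.5]
ee_rot: [0.708, -0.707, 0.008, -0.004]
contact_force: [-0.5, -0.3, 0.1]
gripper_width: 62.9
```

```bash
python3 - <<'E'
from h import *
st,w=look('w27'); W=cam('wrist',st);  print(R.from_quat(st['ee_rot']).as_matrix().round(4))
crop(w,240,50,400,200,5,'pics/w27c.png'); crop(w,230,180,410,350,4,'pics/w27d.png')
E
```

```text
31.15 [590.9  39.3 170.5] 62.9 [-0.5 -0.3  0.1]
[[ 0.0013 -0.9999  0.0167]
 [-1.     -0.0014 -0.0055]
 [ 0.0055 -0.0167 -0.9998]]
```

View pics/w27c.png

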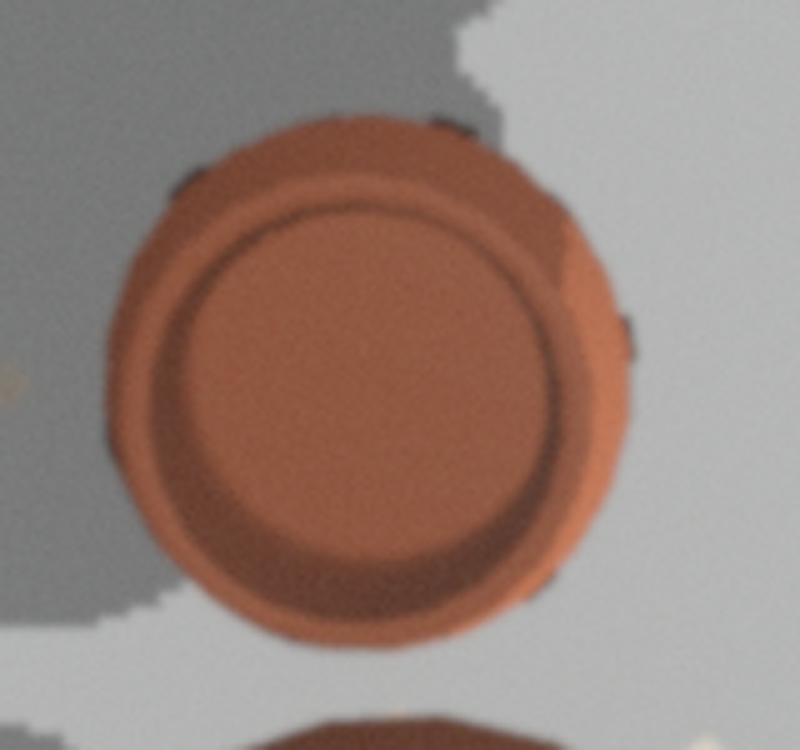

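View pics/w27d.png

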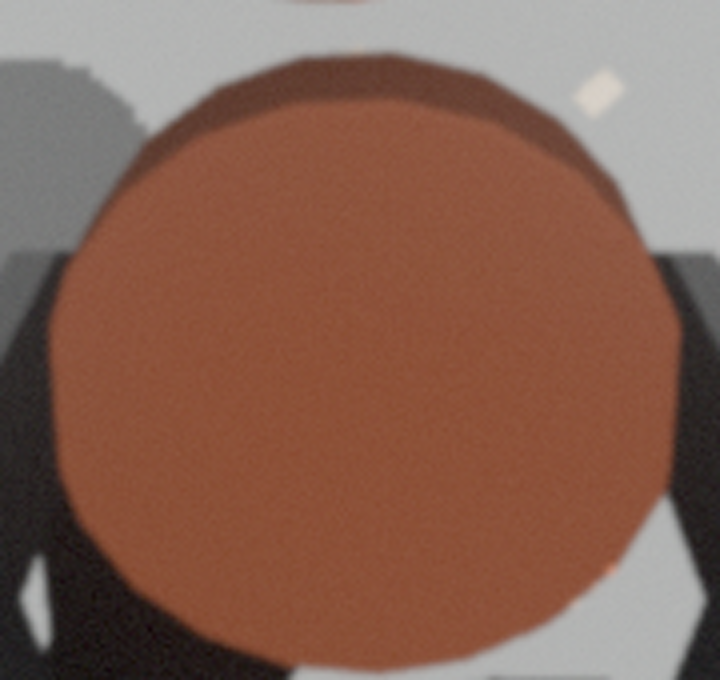

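```bash
python3 - <<'E'
from h import *
st=pickle.load(open('w27.pkl','rb')); W=cam('wrist',st); z=st['position'][2]
a,b=onz(W,321.5,205,z+5.3),onz(W,321.5,348,z+5.3); print((a-b)[1],(a+b)/2)
for (t,bb) in ((50+172/5,50+648/5),(50+205/5,50+620/5)):
  a,b=onz(W,311.2,t,92),onz(W,311.2,bb,92); print((a-b)[1],(a+b)/2)
print(read_state()['position'])
E
```

```text
-64.27189353485142 [590.11038855  38.66328398 175.75315841]
-56.6065707819575 [597.58186027 -11.98791871  92.        ]
-49.37474187981931 [597.58212393 -11.95002936  92.        ]
[591.04467691  39.11862762 170.89688231]
```

Call:
jog_arm(
  increments=[
    [0.025,-0.003,0,0],
    [0.05,-0.0065,0.01,0],
    [0.05,-0.0065,0.035,0],
    [0.05,-0.0065,0.051,0],
    [0.05,-0.0065,0.051,0],
    [0.05,-0.0065,0.051,0],
  ],
)

```text
clock: 31.95
position: [599.0, -11.0, 121.1]
ee_rot: [0.708, -0.707, 0.009, -0.005]
contact_force: [1.2, 0.8, -0.3]
gripper_width: 62.8
```

```bash
python3 - <<'E'
from h import *
st,w=look('w28'); st,s=look('s28','scene'); 
crop(s,220,180,340,300,5,'pics/s28c.png')
E
```

```text
31.95 [599.  -11.  121.1] 62.8 [ 1.2  0.8 -0.3]
32.0 [599.1 -10.9 121.3] 62.7 [ 0.3 -1.  -0.9]
```

View pics/s28c.png

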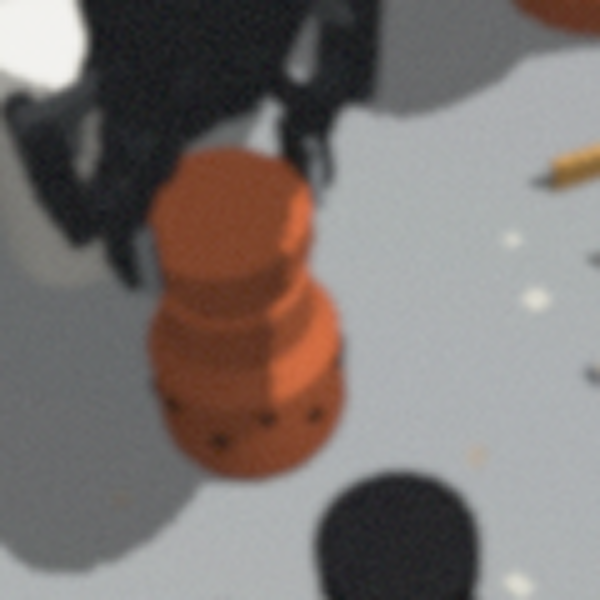

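Call:
jog_arm(
  increments=[
    [0.0005,0.0008,0.005,0],
    [0.0005,0.0008,0.009,0],
    [0.0005,0.0008,0.013,0],
    [0.0005,0.0008,0.016,0],
    [0.0005,0.0008,0.0175,0],
    [0.0005,0.0008,0.0175,0],
  ],
)

```text
clock: 32.8
position: [598.6, -11.5, 104.8]
ee_rot: [0.708, -0.706, 0.009, -0.005]
contact_force: [-2.7, -0.6, 5.2]
gripper_width: 63.0
```

Call:
jog_arm(
  increments=[
    [0,0,0,0],
    [0,0,0,0],
    [0,0,0,0],
    [0,0,-0.02,0],
    [0,0,-0.06,0],
    [0,0,-0.1,0],
    [0,0.05,-0.13,0],
    [0,0.11,-0.13,0],
    [0,0.17,-0.13,0],
    [0,0.2,-0.13,0],
  ],
  hand=1,
)

```text
clock: 34.05
position: [393.2, -11.7, 230.7]
ee_rot: [0.708, -0.706, 0.009, -0.005]
contact_force: [0.4, 0.9, 0.1]
gripper_width: 85.4
```

Call:
jog_arm(
  increments=[
    [0,0.02,0,0],
    [0,0.02,0,0],
    [0,0.02,0,0],
  ],
)

```text
clock: 34.42
position: [374.1, -11.5, 230.6]
ee_rot: [0.708, -0.706, 0.009, -0.006]
contact_force: [0.4, 0.0, -0.4]
gripper_width: 85.4
```

```bash
python3 - <<'E'
from h import *
st,t=look('t29','top'); st,s=look('s29','scene'); 
crop(t,170,100,490,220,2.5,'pics/t29c.png'); crop(s,170,120,420,400,2.1,'pics/s29c.png')
E
```

```text
34.425 [374.1 -11.5 230.6] 85.4 [ 0.4  0.  -0.4]
34.475 [374.2 -11.5 230.5] 85.7 [ 0.4 -0.3 -0.5]
```

View pics/t29c.png

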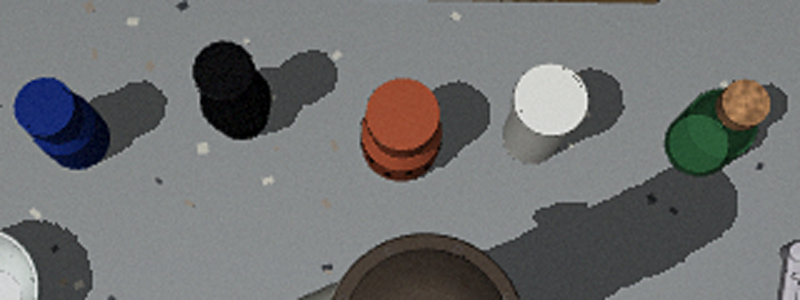

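View pics/s29c.png

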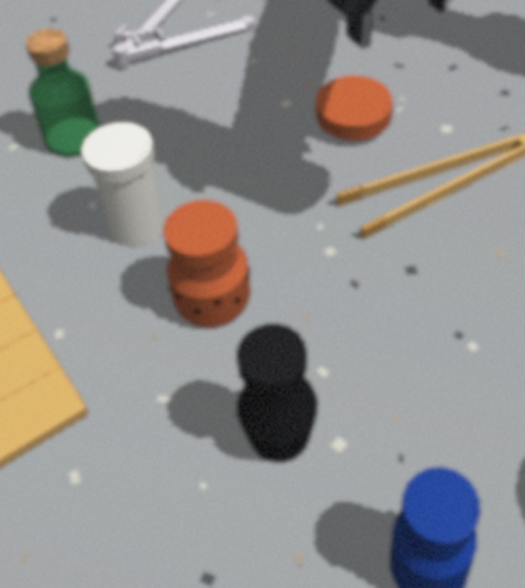

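```bash
python3 - <<'E'
from h import *
t=cv2.imread('pics/t29.png')[:,:,::-1]; T=cam('top')
f=lambda x,y:(170+x/2.5,100+y/2.5)
for n,p,h,m in (('blue',(45,107),94,(598,304.6)),('black',(223,70),112,(628.5,143)),('clay',(402,115),92,(597,-11.8)),('white',(551,99),100,(609.7,-141.2)),('cork',(745,105),124,(602.5,-305))):
    print(n,onz(T,*f(*p),h+18)[:2].round(1),m)
crop(t,170,110,230,180,8,'pics/a.png'); 
s=cv2.imread('pics/s29.png'); 
a=[cv2.resize(s[y:y+60,x:x+60],(250,250),interpolation=cv2.INTER_CUBIC) for x,y in ((165,120),(195,170),(235,205),(272,265),(345,335))]
a[3]=np.clip(a[3].astype(float)*2.5,0,255).astype(np.uint8)
cv2.imwrite('pics/a.png',np.vstack([np.hstack(a[:3]),np.hstack(a[3:]+[a[0]*0])]))
E
```

```text
blue [597.6 304.2] (598, 304.6)
black [627.8 145.5] (628.5, 143)
clay [595.7 -11.1] (597, -11.8)
white [ 609.9 -141.6] (609.7, -141.2)
cork [ 599.4 -302.7] (602.5, -305)
```

View pics/a.png

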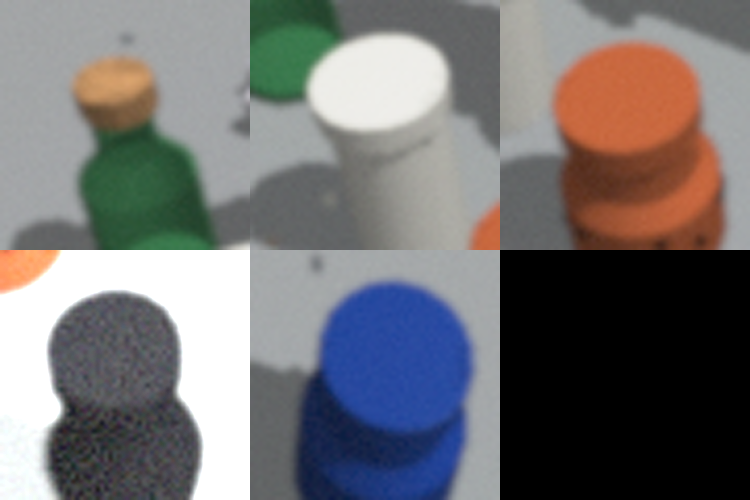

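```bash
python3 - <<'E'
from bench import *
print(job_done())
E
```

```text
the job is handed in; nothing more can be done
None
```

All five lids are on their own jars: cork on green glass, and black, blue, white and terracotta on their matching jars. I took the piles apart from the top down. The job was handed in at about 34.5 s of the 115 s allowed; no verdict was given.

**Seating:** each lid was lowered to within about 0.5 mm of its calculated home height. The contact force there was 1 to 8 N, well under the limits. The larger terracotta disc was left where it was.

**Last pictures (top and scene):** all jars are upright and the lids look flat on the rims. The lid centres match the measured mouths to about 1.5 mm on blue, white and terracotta.

**Checks that disagreed:**
- Black was off by about 2.5 mm and cork by about 4 mm. I picked the centres by eye in the top picture, and that camera's calibration is only good to about 2 mm. Both lids had reached home height, so I took this as measuring error. It could also be a small real shift of the lid or jar.
- The tool drifted to about 1° of tilt during the moves. It didn't stop any lid from seating.
- I did not see the black jar's pale grey rim in any picture. I identified that jar by its colour and shape.

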